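# Mount the vial carrier on the shaker's taper spindle

### The arm

A 7-joint arm with a two-finger parallel gripper is mounted at the origin on the work surface. World frame = base frame: x ahead of the robot, y to its left, z up, the work surface at z = 0. Lengths are in m, angles in rad, forces in N, time in s.
With the tool pointing down it reaches from about 0.35 to 0.9 m from the base axis. Payload 8.1 kg.
Tool frame: the origin (TCP) lies midway between the tips of the shut fingers; the grasp point (between the pads) lies 19 mm behind it (arm.hold_point_z is the distance from the TCP to the grasp point, in m); z points along the fingers, y is the direction in which the jaws open and shut (so a half turn about z gives the same grasp; the last joint's range is limited). The gripper opens to 92 mm and grips with 3 to 60 N. Pads are 19 mm wide; open, the fingers measure 130 mm over their backs; the gripper's body (75 mm by 190 mm) begins 47 mm behind the grasp point.
Start: joints at [1.18, 0.434, 0.025, 1.573, -0.012, 1.134, -0.075], TCP at [0.177, -0.599, 0.227] pointing down, gripper open.
Joint ranges: [-2.62, 2.62], [-0.44, 2.09], [-1.27, 1.32], [0.08, 2.57], [-1.32, 4.46], [0.12, 2], [-2.74, 2.74]. Speed limits (rad/s): [2.22, 2.22, 3.01, 3.01, 3.14, 3.14, 3.14].

### API

Orientations are given as a rotation vector (axis times angle).
In Python, from cell import arm gives the robot as it stands.
- The arm moves only by the shell command python3 -m pendant 'ROWS' [FORCE]. ROWS is JSON, a list of rows, each a list of 3 entries, a list of its own where there are three numbers: the shift along the tool's x, y, z in m, then the turn, a rotation vector about the tool's x, y, z in degrees, then the finger opening in m, from 0 to 0.0918. A call has 1 to 10 rows; each row shifts and turns the commanded pose from where the row before left it, along the tool's axes as they then stand; what a row does not reach is not made up. A row lasts 1/8 s, in which the tool goes at most 62.5 mm and 10.7 degrees, less where a joint would pass 70% of its speed; a pose out of reach is approached as far as the arm can. A call with a gripper value outside its range is refused whole. The fingers move at their own pace and stop on an object; FORCE is the grip in N (left out, the last holds). Time passes only in rows, so rows that do not move let the fingers close. It gives the time, the measured TCP pose, the force and the opening at its end, in the units of the state.
- arm.observe(): the state, without advancing time (a new reading comes with each control period).
- arm.get_image(name): name is "scene" or "side" or "wrist"; returns (picture, depth): 420x560x3 uint8, red, green, blue; 420x560 float32, m along the optical axis (not along the pixel's ray), 0 where there is no reading.
- arm.camera_params(name): a dict with "fovy" (degrees; the focal length in pixels is half the picture's height over the tangent of half this angle, whatever the lens; pixels are square), "cx", "cy" (the principal point, pixels), "k1" (the pictures are not rectified: a ray, as slopes to the right and down, at radius r is drawn at 1 + k1 r^2 times it, then the intrinsics apply), "rvec" (rotation vector, rad) and "tvec" (3), from world to camera coordinates, as OpenCV has them; the wrist camera has in their place "mount" (4x4, takes a point from camera to tool coordinates, whose origin is the TCP and whose axes are the flange's). Camera axes: x right, y down, z forward; pixel columns grow to the right and rows downward; lengths in m; the calibration is good to about 2 mm. A picture is of the moment at which its call begins: read the wrist's pose just before it. camera_params takes no time and is no camera call.
- arm.sign_off(): hands the job in, once; it reports no verdict.
Trained networks look in the newest picture that a camera, given by its name, has taken for a name from the list of things; names that differ only in an ending like _2 or _b are one class to them, and where a whole thing is asked for, a point or a joint stands for the part that bears it (a point fixed in the world has none). Each returns a list of dicts, best first, with "conf" (0 to 1); they miss things now and then, are a little off and sometimes report something else, mostly with a low value. They report only what shows in the picture. A call takes as long as a camera call. They do not tell look-alikes from the thing itself.
- arm.look_for(camera, label): "rect" ([centre column, centre row, width, height] in pixels, round what is visible of it).
- arm.masks_of(camera, label): "pixels" (420x560 bool, what is visible of it) and "rect" ([centre column, centre row, width, height] in pixels, round what is visible of it).
The state is a dict: "clock": time; "joints": joint angles; "dq": joint speeds; "joint_efforts": joint torques, N m; "position": TCP position; "ee_rot": TCP orientation; "force": force on the tool from outside, world axes, zero at the start; "ft_torque": the same for the moment, N m; "width": opening from 0.0 (shut) to 1.0 (fully open).
Only numpy, scipy, OpenCV 4.12 (cv2) and the standard library are available. Lean on these libraries where they do the work, as an engineer would, in place of code of your own. Each camera call takes 0.05 s, during which the arm holds its last target.

### The job

Take the vial carrier out of its sloping stand and mount it upright on the shaker: seat its tapered shank in the spindle's tapered socket, turn it until its two lugs drop into the two notches of the spindle's rim, and press it fully home before you let go. The spindle has stopped at some angle, so feel for the notches; leave the other things on the bench undisturbed.

Things in the scene. Friction and masses are not known exactly. Their poses are not given: they have to be found in the camera images.
- carrier_center (a point): Loose vial carrier, 0.3 kg, 110 mm long; point on its axis, 55 mm from either end. Own z runs from shank tip to vial block. From the tip: steel cone, diameter 20 mm at the tip, 40 mm at 40 mm; flange, diameter 68 mm, at 42-50 mm; square aluminium vial block 36 x 36 mm at 50-110 mm (grip here, e.g. 85 mm from the tip; faces along own x and y), top plain.
- carrier_gauge (a point): Point on the carrier's axis 40 mm from the tip (15 mm below carrier_center), the cone's large end; it meets socket_mouth when fully home. Same axes. Under the flange are two lugs, at own +y and -y, 24-34 mm from the axis, 8 mm wide (along x), 8 mm deep. With the lugs standing on the spindle's rim the carrier is loose and 6 mm too high.
- stand_face (a point): Fixed grey stand, foot 130 x 100 mm; point: middle of the hole in its sloping face, 60 mm above the bench, where the flange's underside rests. Its x points away from the robot, y level. In it the carrier's axis is tipped about 0.6 rad from upright, vial block up and towards the robot (stand's -x), carrier's y along the stand's y. The carrier comes out along its own axis, free after 60 mm.
- shaker: Fixed shaker drive, white box 170 (x) x 150 mm, 68 mm high, dial on its -x side; origin at the centre of its underside. On top a steel spindle nose, diameter 72 mm, rim 120 mm above the bench. The spindle is stopped at an unreported angle and held by a stiff brake (0.8 N m).
- socket_mouth (a point): Centre of the spindle's rim, z up, x and y of the housing. Conical bore to fit the shank: 40 mm across at the rim, 1 mm less per 2 mm of depth (top 7 mm relieved). Two opposite rim notches, 12 mm wide, 10 mm deep, take the lugs; their line is turned up to 0.7 rad either way from y (look or feel). Home, the flange stands 2 mm above the rim. The cone may stick: a push of about 10 N seats it.
- bottle: Bystander: capped amber bottle, 56 mm in diameter, 120 mm tall; origin at the centre of its underside.
- samplebox: Bystander: open blue box with compartments, 80 x 120 x 50 mm; origin at the centre of its underside.
- beaker: Bystander: white cup, 64 mm in diameter, 80 mm tall; origin at the centre of its underside.
Not all that is in view belongs to the job. What is shaped like the part that bears carrier_center but black or red is not meant.

How it is judged:
On the way, in this order (a step that is already met when the one before it is completed fails the run):
1. the carrier has been lifted out of its stand (distance between carrier_gauge and stand_face above 0.07 m), for 0.1 s.
2. the carrier is fully home in the socket while the robot still holds or presses it (z of carrier_gauge in the frame of socket_mouth below 0.003 m and distance between carrier_gauge and socket_mouth below 0.004 m and contact force between any of the arm, the fingers and carrier above 1 N), for 0.1 s.
At the end, for the whole second after the job is handed in: The carrier stands upright (within 0.05 rad) in the spindle socket, lugs in the notches, its gauge point within 4 mm of the socket mouth and less than 3 mm above it, at rest and released (z of carrier_gauge in the frame of socket_mouth below 0.003 m and distance between carrier_gauge and socket_mouth below 0.004 m and angle between carrier_center's own z axis and vertical below 0.05 rad and linear speed of carrier below 0.01 m/s); the robot touches nothing.
It fails at once if a bystander (bottle, sample box or cup) is moved more than 20 mm (distance of any of bottle, samplebox, beaker from where it was at the start of the episode above 0.02 m).
It also fails if it takes over 58 s, if anything falls off the work surface, if the arm or the gripper's body presses on something with over 40 N, if the wrist force passes 120 N, or if a joint passes its speed limit or range.

## Working session

There is one attempt and no reset: what is moved stays moved. The work goes in short steps, Python scripts to look and compute and a shell command to move; the robot and the scene stay as the last step left them, time stands still between calls to the robot, and variables do not carry over. Pictures are saved under pics/ and viewed, and the job is handed in when it is done.

```bash
ls; mkdir -p pics; python3 - <<'E'
from cell import arm
import cv2,numpy as np
print(arm.observe())
for n in ["scene","side"]:
    p,d=arm.get_image(n); cv2.imwrite(f"pics/{n}0.png",p[:,:,::-1]); np.save(f"{n}_d.npy",d); np.save(f"{n}_p.npy",p)
    print(n,arm.camera_params(n))
print(arm.camera_params("wrist"))
E
```

```text
pics
{'clock': 0.0, 'joints': array([ 1.18042458,  0.43524786,  0.02495116,  1.57407429, -0.01157933,
        1.133992  , -0.07510156]), 'dq': array([-0.00221217,  0.0002673 , -0.00075055, -0.00068235,  0.0001666 ,
        0.00016219,  0.00020576]), 'joint_efforts': array([-4.71962594e-04, -6.67852235e+01,  9.84998681e-01, -3.14464045e+01,
       -6.06068177e-02,  4.26412420e-02,  1.91752433e-04]), 'position': array([ 0.17719493, -0.59883459,  0.22593809]), 'ee_rot': array([-3.10762237e+00, -4.50186927e-01,  5.91369075e-04]), 'force': array([-0.3692277 , -0.02870752,  0.38824545]), 'ft_torque': array([-0.0094568 ,  0.0135142 ,  0.03593724]), 'width': 0.9983478103277359}
scene {'fovy': 46.875322440076665, 'cx': 285.44767292647174, 'cy': 209.1407299435286, 'k1': -0.027703246381904672, 'rvec': array([ 1.93227271,  1.90718822, -0.5234043 ]), 'tvec': array([ 0.01987702, -0.46422621,  1.4630965 ])}
side {'fovy': 47.22324496606814, 'cx': 275.16657703911505, 'cy': 209.55968307764712, 'k1': -0.11720992444345457, 'rvec': array([ 0.95986862, -2.56004335,  0.94414383]), 'tvec': array([0.43627027, 0.37793193, 0.8177226 ])}
{'fovy': 68.08240763699044, 'cx': 282.34820207350595, 'cy': 205.58032129352188, 'k1': -0.027132155083891957, 'mount': array([[-1.05131805e-03, -9.56307550e-01, -2.92360675e-01,
         8.04782879e-02],
       [ 9.99999014e-01, -1.27752740e-03,  5.82814644e-04,
        -6.62915491e-04],
       [-9.30848817e-04, -2.92359774e-01,  9.56307950e-01,
        -1.57626328e-01],
       [ 0.00000000e+00,  0.00000000e+00,  0.00000000e+00,
         1.00000000e+00]])}
```

View pics/scene0.png

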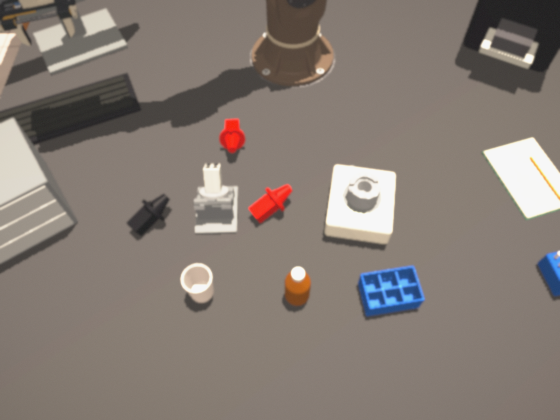

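View pics/side0.png

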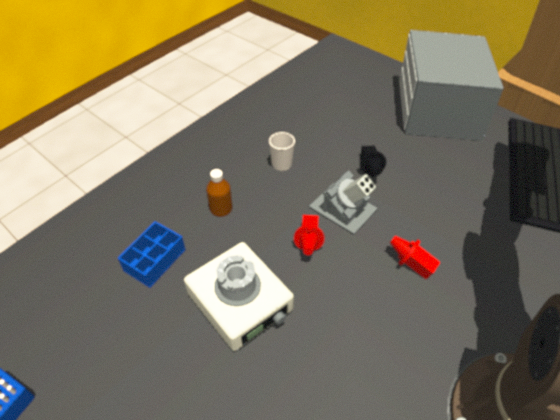

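The scene camera shows the carrier (white) in its stand at about (213,190), the shaker at (362,203) and its spindle at (364,190). Black and red look-alikes are lying loose at (150,213), (270,203) and (232,135). In the side view the stand is at (345,205) and the spindle at (237,275).

```bash
cat > h.py <<'E'
import numpy as np,cv2
from scipy.spatial.transform import Rotation as R
from cell import arm
def cam(n,obs=None):
    c=arm.camera_params(n); f=210/np.tan(np.radians(c['fovy'])/2)
    K=np.array([[f,0,c['cx']],[0,f,c['cy']],[0,0,1]]); 
    D=np.array([c['k1'],0,0,0,0.])
    if n=='wrist':
        T=np.eye(4);T[:3,:3]=R.from_rotvec(obs['ee_rot']).as_matrix();T[:3,3]=obs['position']
        T=T@c['mount']
    else:
        M=np.eye(4);M[:3,:3]=R.from_rotvec(c['rvec']).as_matrix();M[:3,3]=c['tvec'];T=np.linalg.inv(M)
    return K,D,T
def cloud(n,d,obs=None):
    K,D,T=cam(n,obs)
    v,u=np.mgrid[0:420,0:560].astype(float)
    xy=cv2.undistortPoints(np.stack([u.ravel(),v.ravel()],1)[:,None],K,D)[:,0].reshape(420,560,2)
    P=np.concatenate([xy*d[...,None],d[...,None]],2)
    W=P@T[:3,:3].T+T[:3,3]; W[d<=0]=np.nan
    return W
def proj(n,pts,obs=None):
    K,D,T=cam(n,obs);M=np.linalg.inv(T)
    rv=R.from_matrix(M[:3,:3]).as_rotvec()
    return cv2.projectPoints(np.atleast_2d(pts).astype(float),rv,M[:3,3],K,D)[0][:,0]
E
python3 - <<'E'
from h import *
np.set_printoptions(precision=4,suppress=True)
for n in ["scene","side"]:
    d=np.load(n+"_d.npy");W=cloud(n,d)
    for l in ["carrier_center","stand_face","shaker","bottle","samplebox","beaker"]:
        for m in arm.masks_of(n,l)[:4]:
            p=W[m['pixels']]; p=p[~np.isnan(p[:,0])]
            print(n,l,round(m['conf'],2),np.round(m['rect'],0),len(p),np.median(p,0) if len(p) else'', np.percentile(p,[3],axis=0)if len(p) else'',np.percentile(p,[97],axis=0) if len(p) else'')
            np.save(f"m_{n}_{l}.npy",m['pixels']) if m['conf']>.5 else 0
E
```

```text
scene carrier_center 0.95 [273. 202.  42.  35.] 756 [ 0.5486 -0.0632  0.0437] [[ 0.5123 -0.1036  0.0143]] [[ 0.5767 -0.0203  0.0659]]
scene carrier_center 0.89 [233. 136.  29.  34.] 607 [ 0.3466 -0.1621  0.046 ] [[ 0.2855 -0.1924  0.0118]] [[ 0.3881 -0.135   0.0656]]
scene carrier_center 0.56 [147. 215.  45.  41.] 919 [ 0.5754 -0.3499  0.042 ] [[ 0.5292 -0.3913  0.0004]] [[ 0.6094 -0.312   0.0647]]
scene stand_face 0.87 [217. 210.  47.  45.] 1577 [ 0.5697 -0.1886  0.0169] [[ 0.5039 -0.2381  0.0038]] [[ 0.6034 -0.1479  0.081 ]]
scene stand_face 0.49 [198. 284.  32.  32.] 926 [ 0.7389 -0.2196  0.0466] [[ 0.7223 -0.2445  0.0013]] [[ 0.779  -0.1878  0.0804]]
scene shaker 0.92 [362. 206.  71.  77.] 4540 [0.5789 0.1447 0.068 ] [[0.4747 0.0751 0.0231]] [[0.6394 0.2197 0.1203]]
scene bottle 0.74 [296. 283.  24.  38.] 782 [ 0.7736 -0.0051  0.0809] [[ 0.7481 -0.0284  0.0142]] [[0.7873 0.0197 0.121 ]]
scene bottle 0.26 [198. 283.  29.  34.] 905 [ 0.7383 -0.2186  0.0457] [[ 0.7225 -0.2434  0.0014]] [[ 0.7791 -0.1877  0.0803]]
scene samplebox 0.93 [393. 292.  68.  46.] 2517 [0.7643 0.1999 0.026 ]
[... 749 characters left out ...]
9.] 840 [ 0.5081 -0.1807  0.0856] [[ 0.4786 -0.2128  0.0501]] [[ 0.5498 -0.1656  0.1243]]
side stand_face 0.55 [344. 202.  69.  62.] 1615 [ 0.5288 -0.1675  0.0104] [[ 0.4754 -0.2378  0.0026]] [[ 0.5991 -0.1473  0.0809]]
side shaker 0.94 [239. 296. 108. 106.] 6906 [0.5212 0.1683 0.068 ] [[0.453  0.0833 0.0252]] [[0.6237 0.2309 0.1202]]
side bottle 0.91 [221. 191.  27.  48.] 895 [0.7443 0.005  0.072 ] [[ 0.7301 -0.0217  0.0068]] [[0.7692 0.0212 0.1205]]
side samplebox 0.71 [152. 256.  63.  67.] 2518 [0.7591 0.1987 0.0308] [[0.7159 0.1391 0.0024]] [[0.804  0.2571 0.0505]]
side beaker 0.65 [283. 153.  27.  41.] 800 [ 0.7444 -0.2107  0.0554] [[ 0.7187 -0.2465  0.0054]] [[ 0.7773 -0.1882  0.0806]]
```

```bash
cat > fit0.py <<'E'
from h import *
np.set_printoptions(precision=4,suppress=True)
W={n:cloud(n,np.load(n+"_d.npy")) for n in ["scene","side"]}
P={n:np.load(n+"_p.npy").astype(int) for n in W}
def rect(p):
    r=cv2.minAreaRect((p[:,:2]*1000).astype(np.float32)); return r
for n in W:
    w=W[n]; ok=~np.isnan(w[...,0])
    box=lambda x0,x1,y0,y1,z0,z1: ok&(w[...,0]>x0)&(w[...,0]<x1)&(w[...,1]>y0)&(w[...,1]<y1)&(w[...,2]>z0)&(w[...,2]<z1)
    f=box(.44,.65,-.26,-.11,.003,.02)&(P[n].min(2)>70)
    # z histogram foot
    q=w[f]; print(n,'foot',len(q),np.median(q[:,2]),rect(q))
    s=w[box(.4,.7,.03,.28,.064,.072)]; print(n,'shaker top',rect(s))
    r=w[box(.45,.65,.05,.25,.115,.125)]; c,rad=cv2.minEnclosingCircle((r[:,:2]*1000).astype(np.float32)); print(n,'rim',c,rad,np.median(r[:,2]))
    m=P[n]; 
    car=w[box(.42,.56,-.26,-.12,.085,.14)&(P[n].min(2)>60)];print('car',len(car),car.min(0),car.max(0),np.median(car,0))
E
python3 fit0.py
```

```text
scene foot 887 0.0072758320581276514 ((548.2476196289062, -184.92233276367188), (149.9002227783203, 196.0117950439453), 86.5185775756836)
scene shaker top ((549.1784057617188, 150.67373657226562), (148.344482421875, 169.21780395507812), 79.64171600341797)
scene rim (548.1251220703125, 151.71612548828125) 38.98871994018555 0.11948946303278085
car 427 [ 0.4757 -0.214   0.0851] [ 0.5558 -0.1772  0.1271] [ 0.5153 -0.1945  0.1084]
side foot 938 0.0076914145691754365 ((544.8894653320312, -183.60693359375), (140.92709350585938, 207.73802185058594), 89.02677154541016)
side shaker top ((545.3250732421875, 150.2822265625), (147.94839477539062, 168.88009643554688), 79.64933776855469)
side rim (545.5687866210938, 149.54782104492188) 38.022682189941406 0.11964329040480448
car 427 [ 0.4752 -0.2168  0.0851] [ 0.5576 -0.176   0.1279] [ 0.4976 -0.1845  0.1108]
```

```bash
python3 - <<'E'
import cv2,numpy as np
a=np.load("scene_p.npy")[:,:,::-1];b=np.load("side_p.npy")[:,:,::-1]
c=lambda i,x,y:cv2.resize(i[y-45:y+45,x-45:x+45],(400,400),interpolation=cv2.INTER_CUBIC)
cv2.imwrite("pics/crop0.png",np.hstack([c(a,215,205),c(b,345,200)]))
c=lambda i,x,y:cv2.resize(i[y-30:y+30,x-30:x+30],(400,400),interpolation=cv2.INTER_CUBIC)
cv2.imwrite("pics/crop1.png",np.hstack([c(a,364,190),c(b,237,275)]))
E
```

```text
(no output)
```

View pics/crop0.png

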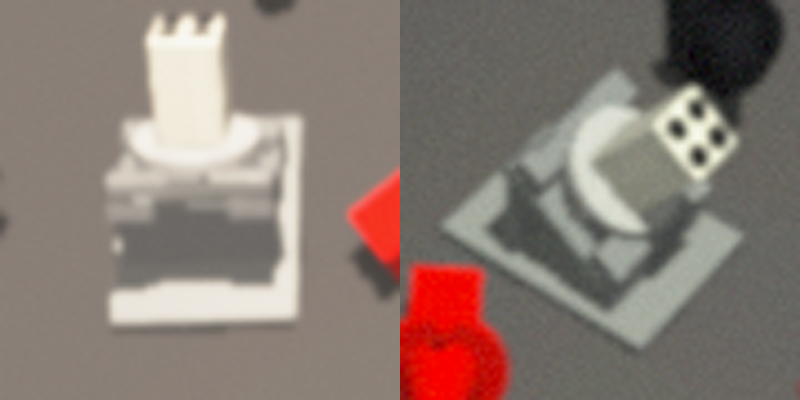

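View pics/crop1.png

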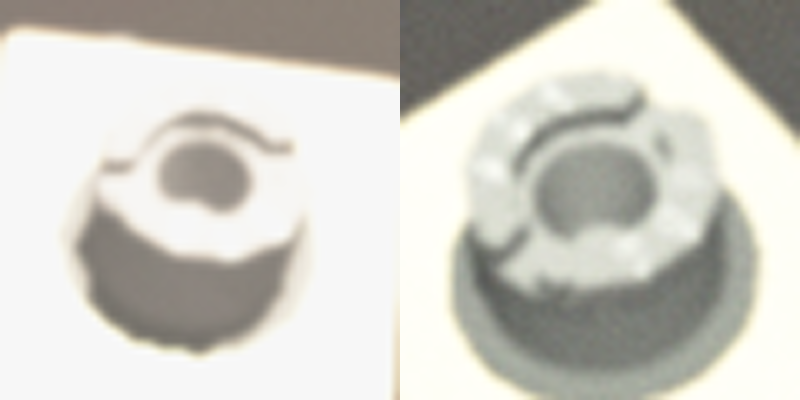

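The crops show the carrier seated with its block tilted towards the robot. They also show notches in the spindle rim: scene crop (118,165) and (285,148), side crop about (110,245) and (235,100). Next I'll fit the carrier model to the clouds.

```bash
cat > fit1.py <<'E'
from h import *
from scipy.optimize import least_squares
np.set_printoptions(precision=4,suppress=True)
def sd(p): # carrier frame origin at tip: union sdf
    r=np.hypot(p[:,0],p[:,1]);z=p[:,2]
    def cyl(R_,z0,z1):
        a=r-R_;b=np.abs(z-(z0+z1)/2)-(z1-z0)/2
        return np.minimum(np.maximum(a,b),0)+np.hypot(np.maximum(a,0),np.maximum(b,0))
    q=np.abs(np.stack([p[:,0],p[:,1],z-.08],1))-[.018,.018,.03]
    bx=np.minimum(q.max(1),0)+np.linalg.norm(np.maximum(q,0),axis=1)
    return np.minimum(cyl(.034,.042,.05),bx)
def carR(yaw,tilt,): return R.from_euler('z',yaw)*R.from_euler('y',-tilt)
def fit(Q,x0=[.535,-.19,.06,.05,.6]):
    def f(x):
        rot=carR(x[3],x[4]); p=rot.inv().apply(Q-x[:3]); p[:,2]+=.042
        return sd(p)*1000
    s=least_squares(f,x0,loss='soft_l1',f_scale=2,x_scale=[.01,.01,.01,.1,.1]); return s,f(s.x)
if __name__=="__main__":
    A=[]
    for n in ["scene","side"]:
        w=cloud(n,np.load(n+"_d.npy"));P=np.load(n+"_p.npy").astype(int)
        ax=np.array([-np.sin(.6),0,np.cos(.6)])
        v=w-np.array([.535,-.192,.06]); t=v@ax; rr=np.linalg.norm(v-t[...,None]*ax,axis=2)
        m=(t>.005)&(t<.08)&(rr<.045)&(w[...,2]>.055)
        Q=w[m]; s,r=fit(Q); print(n,len(Q),s.x,np.median(abs(r)),np.mean(abs(r)<3)); A.append(Q)
    s,r=fit(np.vstack(A)); print('both',s.x,np.median(abs(r)))
    def ray(n,u,v,z):
        K,D,T=cam(n);xy=cv2.undistortPoints(np.array([[[u,v]]],float),K,D)[0,0];d=T[:3,:3]@[*xy,1];o=T[:3,3];return o+d*(z-o[2])/d[2]
    a=ray('scene',334+118*.15,160+165*.15,.118);b=ray('scene',334+285*.15,160+148*.15,.118);print(a,b,(a+b)/2,np.degrees(np.arctan2(-(b-a)[0],(b-a)[1])))
    a=ray('side',207+110*.15,245+245*.15,.118);b=ray('side',207+235*.15,245+100*.15,.118);print(a,b,(a+b)/2,np.degrees(np.arctan2(-(b-a)[0],(b-a)[1])))
E
python3 fit1.py
```

```text
scene 682 [ 0.529  -0.1957  0.0595  0.0102  0.6076] 0.8236865114816372 0.9208211143695014
side 781 [ 0.5297 -0.1962  0.061   0.0313  0.6291] 0.9268248299528076 0.9321382842509603
both [ 0.5289 -0.1962  0.0601  0.0228  0.6114] 0.8970995996474378
[0.5474 0.1217 0.118 ] [0.5413 0.1786 0.118 ] [0.5443 0.1501 0.118 ] 6.132625796912877
[0.547  0.1803 0.118 ] [0.5545 0.1227 0.118 ] [0.5507 0.1515 0.118 ] -172.60661972199736
```

```bash
cat > plan.py <<'E'
from h import *
from fit1 import carR
np.set_printoptions(precision=4,suppress=True)
def plan(pos,rot,N,obs=None,lin=True):
    o=obs or arm.observe(); r0=R.from_rotvec(o['ee_rot']);p0=o['position']
    rel=(r0.inv()*rot).as_rotvec(); step=rel/N
    print('rot deg',np.degrees(rel),'dist mm',1000*np.linalg.norm(pos-p0),'per row deg',np.round(np.degrees(step),1))
    r=r0;p=p0.copy()
    st=np.round(np.degrees(step),1)
    for i in range(N):
        s=np.round(r.inv().apply(pos-p)/(N-i),3 if i<N-1 else 4)
        print(list(s),list(st)); p=p+r.apply(s); r=r*R.from_rotvec(np.radians(st))
FX=np.array([.529,-.1962,.0601]);YAW=.0228;TILT=.611
def grasp(standoff):
    c=carR(YAW,TILT); return FX+c.apply([0,0,.024+standoff]), c*R.from_euler('x',np.pi)
E
python3 -c "
from plan import *
p,r=grasp(.1);print(p);plan(p,r,10)"
```

```text
[ 0.4579 -0.1978  0.1617]
rot deg [-4.6342 34.7987 14.7026] dist mm 494.06175027952156 per row deg [-0.5  3.5  1.5]
[np.float64(0.038), np.float64(-0.031), np.float64(0.007)] [np.float64(-0.5), np.float64(3.5), np.float64(1.5)]
[np.float64(0.037), np.float64(-0.032), np.float64(0.008)] [np.float64(-0.5), np.float64(3.5), np.float64(1.5)]
[np.float64(0.036), np.float64(-0.033), np.float64(0.01)] [np.float64(-0.5), np.float64(3.5), np.float64(1.5)]
[np.float64(0.034), np.float64(-0.033), np.float64(0.012)] [np.float64(-0.5), np.float64(3.5), np.float64(1.5)]
[np.float64(0.032), np.float64(-0.035), np.float64(0.014)] [np.float64(-0.5), np.float64(3.5), np.float64(1.5)]
[np.float64(0.031), np.float64(-0.035), np.float64(0.016)] [np.float64(-0.5), np.float64(3.5), np.float64(1.5)]
[np.float64(0.028), np.float64(-0.036), np.float64(0.017)] [np.float64(-0.5), np.float64(3.5), np.float64(1.5)]
[np.float64(0.027), np.float64(-0.037), np.float64(0.019)] [np.float64(-0.5), np.float64(3.5), np.float64(1.5)]
[np.float64(0.024), np.float64(-0.038), np.float64(0.02)] [np.float64(-0.5), np.float64(3.5), np.float64(1.5)]
[np.float64(0.0221), np.float64(-0.0397), np.float64(0.0208)] [np.float64(-0.5), np.float64(3.5), np.float64(1.5)]
```

```bash
python3 -m pendant '[[[0.038,-0.031,0.007],[-0.5,3.5,1.5],0.09],[[0.037,-0.032,0.008],[-0.5,3.5,1.5],0.09],[[0.036,-0.033,0.010],[-0.5,3.5,1.5],0.09],[[0.034,-0.033,0.012],[-0.5,3.5,1.5],0.09],[[0.032,-0.035,0.014],[-0.5,3.5,1.5],0.09],[[0.031,-0.035,0.016],[-0.5,3.5,1.5],0.09],[[0.028,-0.036,0.017],[-0.5,3.5,1.5],0.09],[[0.027,-0.037,0.019],[-0.5,3.5,1.5],0.09],[[0.024,-0.038,0.020],[-0.5,3.5,1.5],0.09],[[0.022,-0.040,0.021],[-0.5,3.5,1.5],0.09]]'
cat > wl.py <<'E'
from h import *
import sys
o=arm.observe();p,d=arm.get_image("wrist")
np.savez(f"w_{sys.argv[1]}.npz",p=p,d=d,pos=o['position'],rv=o['ee_rot']);cv2.imwrite(f"pics/w_{sys.argv[1]}.png",p[:,:,::-1])
print(o['clock'],o['position'],o['ee_rot'],o['force'],o['joints'])
E
python3 wl.py 1; python3 -c "
from plan import *
p,r=grasp(.1);print(p);plan(p,r,2)"
```

```text
clock: 1.95
position: [0.4549, -0.2057, 0.1643]
ee_rot: [-2.995, -0.042, -0.942]
force: [1.6, -1.2, 1.3]
width: 0.976
1.95 [ 0.45493251 -0.20573507  0.16427607] [-2.99542256 -0.04175832 -0.94187867] [ 1.56307576 -1.18478675  1.31812713] [ 1.11286299  0.19946698 -0.63020405  2.37095031 -1.18125054  0.1967417
  0.10571606]
[ 0.4579 -0.1978  0.1617]
rot deg [-0.1552 -0.0488  0.1612] dist mm 3.304427909276722 per row deg [-0.1 -0.   0.1]
[np.float64(-0.0), np.float64(-0.001), np.float64(0.001)] [np.float64(-0.1), np.float64(-0.0), np.float64(0.1)]
[np.float64(-0.0001), np.float64(-0.0011), np.float64(0.0016)] [np.float64(-0.1), np.float64(-0.0), np.float64(0.1)]
```

View pics/w_1.png

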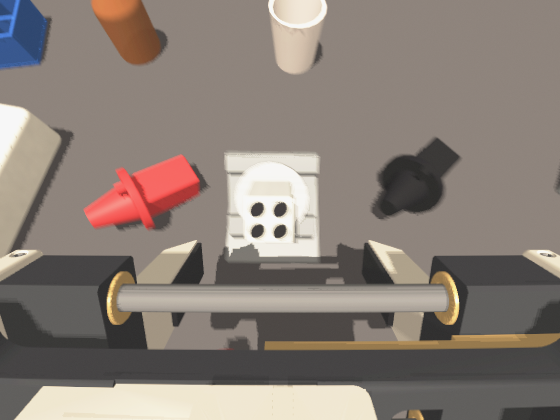

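The wrist picture shows the carrier block at (270,215) lying between the fingers. A red look-alike is to the left, the black one to the right, and both are clear of it. I'll refine the pose from the wrist depth.

```bash
python3 wl.py 2; cat > fitw.py <<'E'
from plan import *
from fit1 import fit
def go(tag,x0):
    z=np.load(f"w_{tag}.npz");o=dict(position=z['pos'],ee_rot=z['rv']);w=cloud('wrist',z['d'],o)
    c=carR(x0[3],x0[4]);ax=c.apply([0,0,1]);v=w-np.array(x0[:3]);t=v@ax;rr=np.linalg.norm(v-t[...,None]*ax,axis=2)
    m=(t>.005)&(t<.08)&(rr<.045)
    s,r=fit(w[m],x0);print(m.sum(),s.x,np.median(abs(r)),np.mean(abs(r)<2));return s.x
if __name__=="__main__":
    x=go('2',[.529,-.1962,.0601,.0228,.611])
    import plan as P
    P.FX=x[:3];P.YAW=x[3];P.TILT=x[4]
    p,r=P.grasp(.1);plan(p,r,1); p,r=P.grasp(0);plan(p,r,1)
E
python3 fitw.py
```

```text
2.0 [ 0.45652815 -0.19992692  0.16382318] [-2.98728401 -0.03953633 -0.9434971 ] [ 0.3759516   3.6950299  -0.62453694] [ 1.1154711   0.20165814 -0.64488577  2.37442379 -1.20368191  0.1927187
  0.11706948]
4607 [ 0.5282 -0.1956  0.0593  0.0173  0.5964] 0.3725577491448667 0.9978293900586065
rot deg [-0.311  -0.7547  0.5968] dist mm 6.769644333719755 per row deg [-0.3 -0.8  0.6]
[np.float64(0.0017), np.float64(-0.0056), np.float64(0.0035)] [np.float64(-0.3), np.float64(-0.8), np.float64(0.6)]
rot deg [-0.311  -0.7547  0.5968] dist mm 103.58601794174216 per row deg [-0.3 -0.8  0.6]
[np.float64(0.0003), np.float64(-0.005), np.float64(0.1035)] [np.float64(-0.3), np.float64(-0.8), np.float64(0.6)]
```

```bash
python3 -m pendant '[[[0.001,-0.003,0.004],[-0.3,-0.7,0.5],0.09],[[0,0,0.03],[0,0,0],0.09],[[0,0,0],[0,0,0],0.09],[[0,0,0],[0,0,0],0.09]]'; python3 wl.py 3; sed -i "s/go('2'/go('3'/" fitw.py; python3 fitw.py
```

```text
clock: 2.55
position: [0.4742, -0.2065, 0.1408]
ee_rot: [-3.003, -0.02, -0.915]
force: [-0.6, -0.2, -0.6]
width: 0.979
2.55 [ 0.47420283 -0.20648027  0.14079553] [-3.00256903 -0.01966352 -0.91544698] [-0.59433475 -0.23896747 -0.56251708] [ 1.02946863  0.27207273 -0.60554646  2.35681697 -1.31692917  0.11800541
  0.20963886]
5878 [ 0.5282 -0.1951  0.0593  0.0167  0.5965] 0.3448386945013974 0.9989792446410344
rot deg [ 0.2114  0.2578 -0.12  ] dist mm 28.10574289265063 per row deg [ 0.2  0.3 -0.1]
[np.float64(-0.0011), np.float64(-0.0105), np.float64(-0.026)] [np.float64(0.2), np.float64(0.3), np.float64(-0.1)]
rot deg [ 0.2114  0.2578 -0.12  ] dist mm 74.74791138741537 per row deg [ 0.2  0.3 -0.1]
[np.float64(-0.0007), np.float64(-0.0109), np.float64(0.074)] [np.float64(0.2), np.float64(0.3), np.float64(-0.1)]
```

Before going on: joints 5 and 6 have reached their limits (-1.317 and 0.118), which explains the 11 mm sideways error. I'll identify the kinematics from the recorded poses so I can pick a better approach configuration.

```bash
cat > kin.py <<'E'
from h import *
from scipy.optimize import least_squares
import itertools
np.set_printoptions(precision=4,suppress=True)
DATA=[([1.18042458,.43524786,.02495116,1.57407429,-.01157933,1.133992,-.07510156],[.17719493,-.59883459,.22593809],[-3.10762237,-.450186927,.00059]),
([1.11286299,.19946698,-.63020405,2.37095031,-1.18125054,.1967417,.10571606],[.45493251,-.20573507,.16427607],[-2.99542256,-.04175832,-.94187867]),
([1.1154711,.20165814,-.64488577,2.37442379,-1.20368191,.1927187,.11706948],[.45652815,-.19992692,.16382318],[-2.98728401,-.03953633,-.9434971]),
([1.02946863,.27207273,-.60554646,2.35681697,-1.31692917,.11800541,.20963886],[.47420283,-.20648027,.14079553],[-3.00256903,-.01966352,-.91544698])]
def fk(q,x,s):
    # x: a,b,h,L1,L2,L3, e3,e4,e5(x offsets at shoulder, elbow,wrist)
    a,b,h,L1,L2,L3,e1,e2,e3,e4=x
    r=R.from_euler('z',a+s[0]*q[0]);p=np.array([0,0,h])+r.apply([e1,0,0])
    r=r*R.from_euler('y',q[1]);r=r*R.from_euler('z',s[1]*q[2]);p=p+r.apply([e2,0,L1])
    r=r*R.from_euler('y',q[3]);r=r*R.from_euler('z',s[2]*q[4]);p=p+r.apply([e3,0,L2])
    r=r*R.from_euler('y',q[5]);p=p+r.apply([e4,0,L3]);r=r*R.from_euler('z',s[3]*q[6]+b)
    return p,r
def res(x,s,data=DATA):
    o=[]
    for q,p,v in data:
        pp,r=fk(q,x,s);o+=list((pp-p)*5);o+=list((r.inv()*R.from_rotvec(v)).as_rotvec())
    return np.array(o)
if __name__=="__main__":
    out=[]
    for s in itertools.product([1,-1],repeat=4):
        best=None
        for a in np.arange(-3,3,1.5):
            for b in np.arange(-3,3,1.5):
                f=least_squares(lambda x:np.r_[res(x,s),x[6:]*.05],[a,b,.3,.4,.4,.3,0,0,0,0])
                if best is None or f.cost<best.cost:best=f
        out.append((best.cost,s,best.x))
    out.sort(key=lambda t:t[0])
    for o in out[:4]:print(o); 
    print(res(out[0][2],out[0][1]).reshape(-1,6))
    np.savez('kin.npz',x=out[0][2],s=out[0][1])
E
python3 kin.py
```

```text
(np.float64(0.0032695336673963307), (-1, -1, -1, -1), array([-0.0772, -4.7793,  0.1816,  0.5853,  0.4171,  0.3005, -0.0249,
        0.0327, -0.0054,  0.0064]))
(np.float64(0.04849913993153009), (1, -1, -1, -1), array([-2.4114, -4.8733,  0.3503, -0.3335,  0.3416, -0.6371,  0.0559,
        0.7372,  0.0041,  0.2681]))
(np.float64(0.08382180642118962), (-1, -1, -1, 1), array([-0.0827,  1.3205,  0.1854,  0.5895,  0.4224,  0.307 , -0.0197,
        0.0222, -0.0017,  0.0071]))
(np.float64(0.20043931299275325), (1, -1, -1, 1), array([ 3.8666,  1.2268,  0.3578, -0.3311,  0.3478, -0.6293,  0.0595,
        0.726 ,  0.0085,  0.2662]))
[[ 0.0232  0.0068 -0.0002 -0.     -0.0001 -0.0102]
 [ 0.0002  0.0001  0.0022  0.0441  0.002   0.0036]
 [ 0.0022 -0.002   0.002   0.0443  0.0014  0.0037]
 [-0.0026  0.0024 -0.0039  0.043   0.0015  0.0029]]
```

```bash
cat > kin2.py <<'E'
from kin import *
S=(-1,-1,-1,-1)
def fk2(q,x):
    q=np.array(q,float)+[0,0,x[10],0,x[11],0,0]; return fk(q,x[:10],S)
def res2(x,data):
    o=[]
    for q,p,v in data:
        pp,r=fk2(q,x);o+=list((pp-p)*5);o+=list((r.inv()*R.from_rotvec(v)).as_rotvec())
    return np.array(o)
def solve(data):
    x0=np.r_[np.load('kin.npz')['x'],0,0]
    return least_squares(lambda x:np.r_[res2(x,data),x[6:]*.003],x0)
if __name__=="__main__":
    f=solve(DATA);print(f.x,f.cost);print(res2(f.x,DATA).reshape(-1,6));np.save('kx.npy',f.x)
E
python3 kin2.py
```

```text
[-0.1479 -4.7116  0.1798  0.5981  0.4147  0.3311 -0.0061  0.0002 -0.0116
  0.0019 -0.1037  0.0557] 0.0015611317671885277
[[ 0.0118  0.004   0.0003  0.0017  0.0066 -0.0311]
 [-0.0018  0.0032 -0.004   0.0198 -0.0076  0.0116]
 [-0.0015  0.0005 -0.0038  0.0198 -0.0084  0.0117]
 [ 0.0036 -0.0045  0.0075  0.0158 -0.0181  0.0078]]
```

```bash
cat > kin2.py <<'E'
from kin import *
S=(-1,-1,-1,-1)
# x: a,b,h,L1,L2,L3, x offs 4, y offs 4(shoulder,elbow,wrist,tool), angle offs q2..q6
def fk2(q,x,full=False):
    q=np.array(q,float)+np.r_[0,x[14:19],0]
    a,b,h,L1,L2,L3=x[:6];e=x[6:10];y=x[10:14]
    r=R.from_euler('z',a-q[0]);p=np.array([0,0,h])+r.apply([e[0],y[0],0])
    r=r*R.from_euler('y',q[1])*R.from_euler('z',-q[2]);p=p+r.apply([e[1],y[1],L1])
    r=r*R.from_euler('y',q[3])*R.from_euler('z',-q[4]);p=p+r.apply([e[2],y[2],L2])
    r=r*R.from_euler('y',q[5]);p=p+r.apply([e[3],y[3],L3]);r=r*R.from_euler('z',-q[6]+b)
    return p,r
def res2(x,data):
    o=[]
    for q,p,v in data:
        pp,r=fk2(q,x);o+=list((pp-p)*5);o+=list((r.inv()*R.from_rotvec(v)).as_rotvec())
    return np.array(o)
def solve(data,w):
    x0=np.r_[0,np.pi/2,.18,.6,.41,.33,np.zeros(4),np.zeros(4),np.zeros(5)]
    return least_squares(lambda x:np.r_[res2(x,data),(x-x0)[[0,1]]*w[0],x[6:10]*w[1],x[10:14]*w[1],x[14:]*w[2]],x0)
if __name__=="__main__":
  for w in [(.1,.003,.3),(.01,.01,.01),(.003,.003,1)]:
    f=solve(DATA,w);print(w,f.x,f.cost);print(res2(f.x,DATA).reshape(-1,6));np.save('kx.npy',f.x)
E
python3 kin2.py
```

```text
(0.1, 0.003, 0.3) [-0.      1.5708  0.2712  0.5591  0.4269  0.3713  0.     -0.0004  0.
 -0.0004 -0.0354 -0.0167 -0.0006 -0.0006  0.     -0.     -0.     -0.
 -0.    ] 7.057598509359964e-09
[[ 0.  0. -0. -0.  0.  0.]
 [-0. -0.  0.  0. -0. -0.]
 [ 0.  0. -0.  0. -0. -0.]
 [ 0.  0.  0.  0.  0. -0.]]
(0.01, 0.01, 0.01) [-0.0011  1.5708  0.2649  0.5699  0.4216  0.378   0.0003 -0.0035  0.
 -0.0032 -0.0289 -0.0175 -0.0034 -0.0034  0.0007 -0.001  -0.0003  0.0005
 -0.0004] 6.722532548024921e-08
[[ 0.      0.     -0.     -0.      0.      0.    ]
 [-0.     -0.      0.0001  0.      0.      0.    ]
 [-0.      0.     -0.0001  0.     -0.      0.    ]
 [ 0.      0.      0.     -0.      0.     -0.    ]]
(0.003, 0.003, 1) [-0.      1.5708  0.2712  0.5591  0.4269  0.3713  0.     -0.0004  0.
 -0.0004 -0.0354 -0.0167 -0.0006 -0.0006  0.     -0.     -0.     -0.
 -0.    ] 7.0578895511063935e-09
[[ 0.  0. -0. -0.  0.  0.]
 [-0. -0.  0.  0. -0. -0.]
 [ 0.  0. -0.  0. -0. -0.]
 [ 0.  0.  0.  0. -0. -0.]]
```

The kinematic model now fits the recorded poses to well under a millimetre. I'll search for grasp configurations with good joint margins.

```bash
cat > ik.py <<'E'
from kin2 import *
from fit1 import carR
KX=np.load('kx.npy')
LO=np.array([-2.62,-.44,-1.27,.08,-1.32,.12,-2.74]);HI=np.array([2.62,2.09,1.32,2.57,4.46,2,2.74])
def ik(p,r,q0,reg=0.0,margin=.03):
    def f(q):
        pp,rr=fk2(q,KX); return np.r_[(pp-p)*5,(rr.inv()*r).as_rotvec(),reg*(q-q0)]
    s=least_squares(f,np.clip(q0,LO+margin+.01,HI-margin-.01),bounds=(LO+margin,HI-margin),max_nfev=150)
    e=np.linalg.norm(f(s.x)[:6]);return s.x,e
GX=np.array([.5282,-.1951,.0593]);GY=.0167;GT=.5965
def grasp_pose(standoff,roll,dp,along=.085):
    c=carR(GY,GT);hold=GX+c.apply([0,0,along-.042+standoff])
    r=c*R.from_euler('y',dp)*R.from_euler('x',np.pi)*R.from_euler('z',roll)
    return hold+r.apply([0,0,.019]),r
if __name__=="__main__":
    rng=np.random.default_rng(0)
    qc=np.array([1.029,.272,-.606,2.357,-1.317,.13,.21])
    for roll in [0,np.pi,np.pi/2,-np.pi/2]:
        for dp in ([0,.2,.4,.6] if abs(np.sin(roll))<.1 else [0]):
            p,r=grasp_pose(0,roll,dp);best=None
            for k in range(25):
                q0=rng.uniform(LO,HI) if k else qc
                q,e=ik(p,r,q0)
                if e<1e-3:
                    m=np.min(np.minimum(q-LO,HI-q)); 
                    if best is None or m>best[0]:best=(m,q)
            print(round(roll,2),dp,best)
E
python3 ik.py
```

```text
0 0 (np.float64(0.1736611451328196), array([0.3975, 0.3947, 0.0451, 2.3963, 4.0822, 0.3298, 1.0327]))
0 0.2 (np.float64(0.15413712764157117), array([ 0.1745,  0.3796,  0.2417,  2.2655, -1.069 ,  0.2741, -0.1634]))
0 0.4 (np.float64(0.4478321070780331), array([ 0.8846,  0.5238, -0.7601,  2.0564,  0.5902,  0.5678, -1.8072]))
0 0.6 (np.float64(0.6546408253161837), array([ 0.5967,  0.5211, -0.4469,  1.9154,  0.313 ,  0.777 , -1.5789]))
3.14 0 (np.float64(0.1541466968090206), array([ 1.1947,  0.595 , -0.9885,  2.3421,  2.0919,  0.2741, -0.0122]))
3.14 0.2 (np.float64(0.27452989452437837), array([ 1.1176,  0.574 , -0.99  ,  2.1996,  1.0931,  0.3945,  0.9043]))
3.14 0.4 (np.float64(0.4422451761260262), array([ 0.9302,  0.5468, -0.8278,  2.0533,  0.6527,  0.5943,  1.2783]))
3.14 0.6 (np.float64(0.6610675212396078), array([ 0.6771,  0.5447, -0.5619,  1.9089,  0.395 ,  0.8026,  1.4876]))
1.57 0 (np.float64(0.17909259508722286), array([ 0.4666,  0.3955, -0.041 ,  2.3909,  4.0302,  0.2994, -0.4816]))
-1.57 0 (np.float64(0.1649692279291708), array([0.2861, 0.3987, 0.1857, 2.405 , 4.1507, 0.3816, 2.5292]))
```

```bash
cat > sim.py <<'E'
from ik import *
def jac(q):
    J=np.zeros((6,7));p0,r0=fk2(q,KX)
    for i in range(7):
        dq=np.zeros(7);dq[i]=1e-5;p,r=fk2(q+dq,KX);J[:3,i]=(p-p0)/1e-5;J[3:,i]=(r*r0.inv()).as_rotvec()/1e-5
    return J
def follow(q,p,r,n=8,W=None,lam=.0):
    q=np.array(q,float)
    for k in range(n):
        for _ in range(1):
            p0,r0=fk2(q,KX);e=np.r_[p-p0,(r*r0.inv()).as_rotvec()]/(n-k)
            J=jac(q);Wi=np.diag(1/(W if W is not None else np.ones(7)))
            dq=Wi@J.T@np.linalg.solve(J@Wi@J.T+lam*np.eye(6),e);q=q+dq
    for _ in range(3):
        p0,r0=fk2(q,KX);e=np.r_[p-p0,(r*r0.inv()).as_rotvec()];J=jac(q);q=q+np.linalg.pinv(J)@e
    return q
if __name__=="__main__":
    q=np.array(DATA[0][0]);p,r=fk2(q,KX)
    rows=[[.038,-.031,.007],[.037,-.032,.008],[.036,-.033,.01],[.034,-.033,.012],[.032,-.035,.014],[.031,-.035,.016],[.028,-.036,.017],[.027,-.037,.019],[.024,-.038,.02],[.022,-.04,.021]]
    for s in rows:
        p=p+r.apply(s);r=r*R.from_rotvec(np.radians([-.5,3.5,1.5]));q=follow(q,p,r)
    print(q,p);print(DATA[2][0])
E
python3 sim.py
```

```text
[ 1.1414  0.2119 -0.6945  2.3834 -1.2644  0.1571  0.1608] [ 0.4576 -0.1969  0.161 ]
[1.1154711, 0.20165814, -0.64488577, 2.37442379, -1.20368191, 0.1927187, 0.11706948]
```

```bash
cat > sim2.py <<'E'
from sim import *
def margin(q): return np.min(np.minimum(q-LO,HI-q))
SOCK=np.array([.547,.1505,.12])
def place_pose(h,yaw,dp,roll=0,tilt=0,along=.085):
    c=R.from_euler('z',yaw)*R.from_euler('y',-tilt);hold=SOCK+np.array([0,0,h])+c.apply([0,0,along-.04])
    r=c*R.from_euler('y',dp)*R.from_euler('x',np.pi)*R.from_euler('z',roll);return hold+r.apply([0,0,.019]),r
if __name__=="__main__":
  for dp in [.2,.3,.4,.5]:
    q=np.array(DATA[3][0]);print('dp',dp)
    for nm,P in [('so70',grasp_pose(.07,0,dp)),('grasp',grasp_pose(0,0,dp)),('out',grasp_pose(.075,0,dp)),('upr',place_pose(.11,.117,dp)),('home',place_pose(0,.117,dp)),('yaw+',place_pose(0,.117+.4,dp)),('yaw-',place_pose(0,.117-.4,dp))]:
        q=follow(q,*P,n=20);print(nm,P[0],q,round(margin(q),3),'err',np.linalg.norm(fk2(q,KX)[0]-P[0]))
E
python3 sim2.py
```

```text
dp 0.2
so70 [ 0.4721 -0.196   0.1353] [ 0.3332  0.2165  0.0823  2.2748 -0.568   0.3359 -0.6345] 0.216 err 1.7772239894833365e-16
grasp [ 0.5114 -0.1954  0.0773] [ 0.4121  0.3763 -0.0587  2.2478 -0.693   0.1909 -0.5314] 0.071 err 1.1857187100668868e-16
out [ 0.4693 -0.1961  0.1394] [ 0.3258  0.2051  0.0939  2.2758 -0.5585  0.3468 -0.642 ] 0.227 err 1.7772239894833365e-16
upr [0.5433 0.1501 0.2564] [-0.4537  0.4381  0.1757  1.52   -0.1096  1.3885 -1.7101] 0.612 err 2.5438405243138006e-16
home [0.5433 0.1501 0.1464] [-0.4421  0.5324  0.1586  1.6546 -0.1264  1.1608 -1.6889] 0.839 err 6.206335383118183e-17
yaw+ [0.5437 0.1486 0.1464] [-0.4351  0.529   0.0824  1.6534 -0.0114  1.1584 -1.408 ] 0.842 err 6.206335383118183e-17
yaw- [0.5434 0.1516 0.1464] [-0.454   0.5232  0.235   1.6819 -0.2385  1.1358 -1.9719] 0.768 err 3.6188843062238402e-16
dp 0.3
so70 [ 0.4703 -0.1961  0.1346] [ 0.2012  0.2359  0.2014  2.209  -0.3777  0.455  -0.8435] 0.335 err 1.2412670766236366e-16
grasp [ 0.5096 -0.1954  0.0767] [ 0.2452  0.386   0.1169  2.1836 -0.4736  0.3295 -0.776 ] 0.209 err 2.5438405243138006e-16
ou
[... 1574 characters left out ...]
0.1955  0.076 ] [ 0.0992  0.4454  0.2537  2.0366 -0.2525  0.5953 -1.0259] 0.475 err 5.551115123125783e-17
out [ 0.4638 -0.1962  0.138 ] [ 0.0778  0.2973  0.2984  2.0677 -0.1879  0.7075 -1.0561] 0.502 err 1.0007415106216802e-16
upr [0.538  0.1494 0.2583] [-0.4271  0.6327  0.217   1.2862 -0.1787  1.735  -1.6566] 0.265 err 2.3055512673781017e-16
home [0.538  0.1494 0.1483] [-0.4215  0.7193  0.201   1.4076 -0.1889  1.5289 -1.6331] 0.471 err 3.387999773988765e-16
yaw+ [0.5391 0.146  0.1483] [-0.4781  0.7123  0.1386  1.4121 -0.0107  1.5164 -1.4005] 0.484 err 1.2719202621569003e-16
yaw- [0.5383 0.153  0.1483] [-0.3738  0.6959  0.2623  1.4664 -0.3623  1.4812 -1.8628] 0.519 err 3.7030556577017743e-16
```

Tilting the grip 0.3 rad about the jaw axis gives good joint margins throughout. I'll move to that standoff.

```bash
python3 -c "
from plan import *
from ik import grasp_pose
plan(*grasp_pose(.07,0,.3),4)"
```

```text
rot deg [  0.1921 -16.932   -0.1514] dist mm 12.855088313635598 per row deg [ 0.  -4.2 -0. ]
[np.float64(-0.002), np.float64(-0.003), np.float64(0.001)] [np.float64(0.0), np.float64(-4.2), np.float64(-0.0)]
[np.float64(-0.001), np.float64(-0.003), np.float64(0.001)] [np.float64(0.0), np.float64(-4.2), np.float64(-0.0)]
[np.float64(-0.002), np.float64(-0.002), np.float64(0.001)] [np.float64(0.0), np.float64(-4.2), np.float64(-0.0)]
[np.float64(-0.0013), np.float64(-0.0026), np.float64(0.0008)] [np.float64(0.0), np.float64(-4.2), np.float64(-0.0)]
```

```bash
python3 -m pendant '[[[0,0,0],[0,-4.2,0],0.09],[[-0.002,-0.003,0],[0,-4.2,0],0.09],[[-0.002,-0.003,0],[0,-4.2,0],0.09],[[-0.001,-0.002,0],[0,-4.2,0],0.09],[[0,0,0],[0,0,0],0.09],[[0,0,0],[0,0,0],0.09]]'; python3 wl.py 4;  python3 -c "
from plan import *
from ik import grasp_pose
plan(*grasp_pose(.07,0,.3),1)"
```

```text
clock: 3.35
position: [0.4738, -0.1969, 0.1356]
ee_rot: [-3.075, -0.035, -0.595]
force: [0.1, 0.6, -0.8]
width: 0.979
3.35 [ 0.47384585 -0.19689646  0.13562054] [-3.07540084 -0.03545282 -0.5951781 ] [ 0.107496    0.58007565 -0.83092115] [ 0.28977764  0.22133783  0.13454758  2.26020974 -0.56416331  0.36648958
 -0.63222625]
rot deg [-0.3712 -4.8833  0.2427] dist mm 3.4447085990127024 per row deg [-0.4 -4.9  0.2]
[np.float64(-0.0032), np.float64(-0.0013), np.float64(-0.0004)] [np.float64(-0.4), np.float64(-4.9), np.float64(0.2)]
```

View pics/w_4.png

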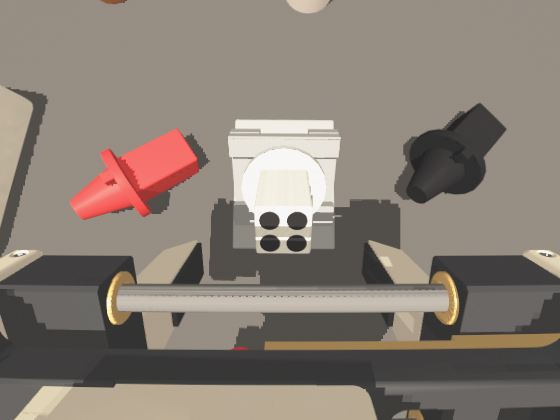

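The block is centred between the fingers at (283,215), and the joints are well inside their limits. I'll refine the fit and approach along the carrier axis.

```bash
cat > st.py <<'E'
from fitw import *
import ik,sys
def refit(tag):
    x=go(tag,[*ik.GX,ik.GY,ik.GT]); return x
E
python3 -m pendant '[[[-0.003,-0.001,0],[-0.4,-4.9,0.2],0.09],[[0,0,0],[0,0,0],0.09],[[0,0,0],[0,0,0],0.09]]'; python3 wl.py 5; python3 - <<'E'
from st import *
x=refit('5'); ik.GX=x[:3];ik.GY=x[3];ik.GT=x[4]
plan(*ik.grasp_pose(.07,0,.3),1); plan(*ik.grasp_pose(0,0,.3),2)
E
```

```text
clock: 3.78
position: [0.4707, -0.1963, 0.134]
ee_rot: [-3.105, -0.028, -0.464]
force: [-0.5, 0.1, -0.6]
width: 0.981
3.775 [ 0.47070037 -0.19632389  0.13397231] [-3.10491933 -0.02821588 -0.46350342] [-0.45091376  0.0657628  -0.61430694] [ 0.16604984  0.23724988  0.24343132  2.21155832 -0.40223538  0.45738441
 -0.81685129]
7332 [ 0.5282 -0.1956  0.0594  0.0155  0.5969] 0.32845173885966833 0.9995908346972177
rot deg [-0.0073  0.0534  0.1302] dist mm 0.7481429010983918 per row deg [-0.   0.1  0.1]
[np.float64(-0.0), np.float64(0.0001), np.float64(-0.0007)] [np.float64(-0.0), np.float64(0.1), np.float64(0.1)]
rot deg [-0.0073  0.0534  0.1302] dist mm 69.28268067805857 per row deg [-0.   0.   0.1]
[np.float64(0.01), np.float64(0.0), np.float64(0.033)] [np.float64(-0.0), np.float64(0.0), np.float64(0.1)]
[np.float64(0.0107), np.float64(0.0001), np.float64(0.0331)] [np.float64(-0.0), np.float64(0.0), np.float64(0.1)]
```

Consistent to under 1 mm. Move in, settle, then close.

```bash
python3 -m pendant '[[[0.007,0,0.022],[0,0,0.1],0.09],[[0.007,0,0.022],[0,0,0],0.09],[[0.007,0,0.022],[0,0,0],0.09],[[0,0,0],[0,0,0],0.09],[[0,0,0],[0,0,0],0.09],[[0,0,0],[0,0,0],0.045],[[0,0,0],[0,0,0],0.045],[[0,0,0],[0,0,0],0.045]]' 20; python3 wl.py 6; python3 - <<'E'
from st import *
ik.GX=np.array([.5282,-.1956,.0594]);ik.GY=.0155;ik.GT=.597
plan(*ik.grasp_pose(0,0,.3),1)
E
```

```text
clock: 4.82
position: [0.5107, -0.1955, 0.0776]
ee_rot: [-3.106, -0.027, -0.462]
force: [-0.1, 0.0, -0.3]
width: 0.703
4.825 [ 0.51065145 -0.19546054  0.07762202] [-3.10598399 -0.02732063 -0.46221369] [-0.1250914   0.01235609 -0.32087246] [ 0.21038307  0.38574621  0.15872623  2.18257846 -0.50896613  0.33937372
 -0.74238071]
rot deg [0.0348 0.0979 0.1291] dist mm 1.3755503497324952 per row deg [0.  0.1 0.1]
[np.float64(-0.0012), np.float64(0.0005), np.float64(0.0004)] [np.float64(0.0), np.float64(0.1), np.float64(0.1)]
```

View pics/w_6.png

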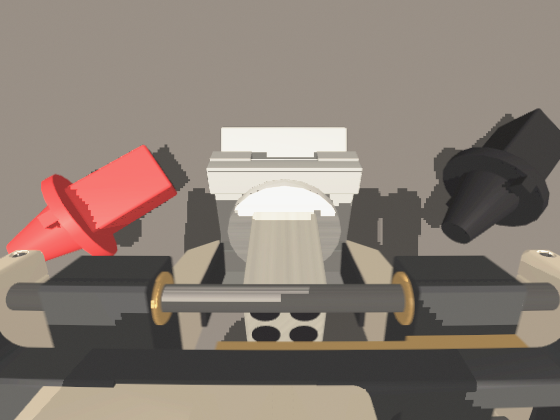

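The fingers straddle the block. Closing.

```bash
python3 -m pendant '[[[-0.001,0,0],[0,0,0],0.02],[[0,0,0],[0,0,0],0.02],[[0,0,0],[0,0,0],0.02],[[0,0,0],[0,0,0],0.02],[[0,0,0],[0,0,0],0.02],[[0,0,0],[0,0,0],0.02]]' 55; python3 -c "
from h import *
o=arm.observe();print(o['force'],o['width']*.092)
from plan import *
import ik
ik.GX=np.array([.5282,-.1956,.0594]);ik.GY=.0155;ik.GT=.597
plan(*ik.grasp_pose(.08,0,.3),6)"
```

```text
clock: 5.62
position: [0.5096, -0.1956, 0.0769]
ee_rot: [-3.106, -0.027, -0.461]
force: [-0.6, -1.8, -0.4]
width: 0.389
[-0.59060137 -1.77735169 -0.4151546 ] 0.035766999144451486
rot deg [0.0392 0.1257 0.1123] dist mm 79.91624911098056 per row deg [0. 0. 0.]
[np.float64(-0.004), np.float64(0.0), np.float64(-0.013)] [np.float64(0.0), np.float64(0.0), np.float64(0.0)]
[np.float64(-0.004), np.float64(0.0), np.float64(-0.013)] [np.float64(0.0), np.float64(0.0), np.float64(0.0)]
[np.float64(-0.004), np.float64(0.0), np.float64(-0.013)] [np.float64(0.0), np.float64(0.0), np.float64(0.0)]
[np.float64(-0.004), np.float64(0.0), np.float64(-0.012)] [np.float64(0.0), np.float64(0.0), np.float64(0.0)]
[np.float64(-0.004), np.float64(0.0), np.float64(-0.013)] [np.float64(0.0), np.float64(0.0), np.float64(0.0)]
[np.float64(-0.0039), np.float64(0.0003), np.float64(-0.0123)] [np.float64(0.0), np.float64(0.0), np.float64(0.0)]
```

Gripped at 35.8 mm. Now pull it out along the carrier axis, then straight up.

```bash
python3 -m pendant '[[[-0.002,0,-0.0065],[0,0,0],0.02],[[-0.004,0,-0.013],[0,0,0],0.02],[[-0.004,0,-0.013],[0,0,0],0.02],[[-0.004,0,-0.013],[0,0,0],0.02],[[-0.004,0,-0.013],[0,0,0],0.02],[[-0.004,0,-0.013],[0,0,0],0.02],[[-0.004,0,-0.013],[0,0,0],0.02],[[0,0,-0.03],[0,0,0],0.02],[[0,0,-0.03],[0,0,0],0.02],[[0,0,0],[0,0,0],0.02]]'; python3 wl.py 7
python3 - <<'E'
from h import *
p,d=arm.get_image('side');cv2.imwrite('pics/side7.png',p[:,:,::-1]);np.savez('s7.npz',p=p,d=d)
p,d=arm.get_image('scene');np.savez('c7.npz',p=p,d=d)
E
```

```text
clock: 6.88
position: [0.4433, -0.1971, 0.2099]
ee_rot: [-3.106, -0.027, -0.468]
force: [0.6, -0.4, -2.8]
width: 0.391
6.875 [ 0.44334945 -0.19710716  0.20990823] [-3.1061307  -0.02672744 -0.46782245] [ 0.61570588 -0.38815148 -2.8320469 ] [ 0.09429986  0.07298544  0.32660143  2.16909591 -0.24408387  0.64370981
 -0.96017031]
```

View pics/w_7.png

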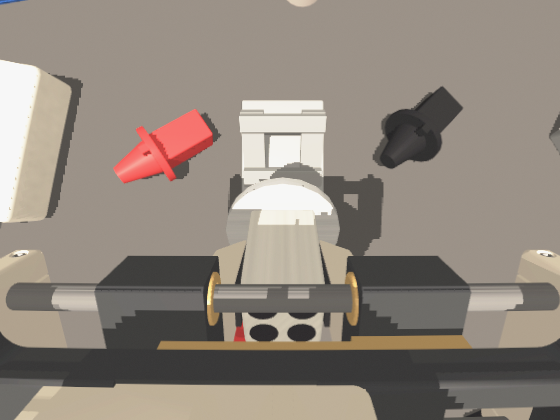

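View pics/side7.png

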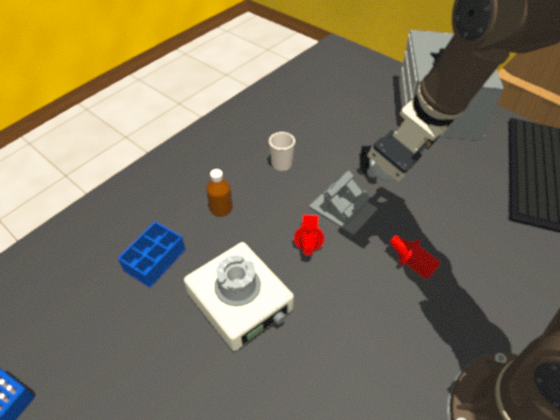

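The carrier is out of the stand and in the jaws, with -2.8 N matching its weight, and the stand is empty. I'll fit its pose in the hand from the wrist depth.

```bash
cat > hand.py <<'E'
from fit1 import sd
from plan import *
from scipy.optimize import least_squares
# carrier (tip frame) in tool frame: nominal
def nominal(dp=.297,along=.085):
    r=(R.from_euler('y',dp)*R.from_euler('x',np.pi)).inv() # carrier axes in tool
    return r, np.array([0,0,-.019])-r.apply([0,0,along])
def fithand(tag,rn,tn):
    z=np.load(f"w_{tag}.npz");c=arm.camera_params('wrist');K,D,_=cam('scene')
    o=dict(position=np.zeros(3),ee_rot=np.zeros(3));w=cloud('wrist',z['d'],o)
    q=rn.inv().apply((w-tn).reshape(-1,3));q[np.isnan(q)]=9
    rr=np.hypot(q[:,0],q[:,1])
    # use visible: flange and +x face/top, avoid fingers (|y| large above flange)
    m=((rr<.042)&(q[:,2]>.038)&(q[:,2]<.056))|((np.abs(q[:,1])<.016)&(q[:,0]>.010)&(q[:,0]<.026)&(q[:,2]>.05)&(q[:,2]<.1))
    Q=w.reshape(-1,3)[m]
    def f(x):
        r=rn*R.from_rotvec(x[3:6]);return np.r_[sd(r.inv().apply(Q-tn-x[:3]))*1000]
    s=least_squares(lambda x:np.r_[f(x),x[5]*200],np.zeros(6),loss='soft_l1',f_scale=1.5,x_scale=[.01]*3+[.1]*3)
    print(tag,m.sum(),'shift mm',s.x[:3]*1000,'rot deg',np.degrees(s.x[3:]),'res',np.median(abs(f(s.x))))
    r=rn*R.from_rotvec(s.x[3:6]);return r,tn+s.x[:3]
if __name__=="__main__":
    rn,tn=nominal();
    for t in ['6','7']: r,t_=fithand(t,rn,tn);print(r.as_rotvec(),t_)
E
python3 hand.py
```

```text
6 10570 shift mm [ 2.1472 -0.0755  0.158 ] rot deg [-0.0305 -2.1299  0.0075] res 0.6089211266377178
[ 3.0973 -0.0001 -0.5224] [ 0.027  -0.0001  0.0624]
7 8260 shift mm [ 0.4522 -0.7564  0.1136] rot deg [-0.0981 -0.3161  0.1192] res 0.3043262389092176
[ 3.1037 -0.0028 -0.4731] [ 0.0253 -0.0008  0.0624]
```

```bash
cat > place.py <<'E'
from hand import *
import json,os
def hand(tag='7',rn=None,tn=None):
    a,b=nominal();return fithand(tag,a,b)
HR=R.from_rotvec([3.1037,-.0028,-.4731]);HT=np.array([.0253,-.0008,.0624])
SOCK=np.array([.547,.1505,.12]);NY=.117
def tool_for(gauge,yaw,tilt=0):
    c=R.from_euler('z',yaw)*R.from_euler('y',-tilt); tip=gauge-c.apply([0,0,.04])
    r=c*HR.inv(); return tip-r.apply(HT),r
def carrier_now(o=None):
    o=o or arm.observe();r=R.from_rotvec(o['ee_rot']);c=r*HR;g=o['position']+r.apply(HT)+c.apply([0,0,.04])
    return g,c
E
python3 - <<'E'
from place import *
from sim import follow,fk2,KX
p,r=tool_for(SOCK+[-.115,0,.085],NY);print(p);plan(p,r,8)
o=arm.observe();print(follow(o['joints'],p,r,n=20)); print(carrier_now()[0])
E
```

```text
[0.4266 0.149  0.2321]
rot deg [  0.1157 -34.1505  -5.6592] dist mm 346.3349520893541 per row deg [ 0.  -4.3 -0.7]
[np.float64(-0.0), np.float64(-0.043), np.float64(-0.003)] [np.float64(0.0), np.float64(-4.3), np.float64(-0.7)]
[np.float64(-0.0), np.float64(-0.043), np.float64(-0.003)] [np.float64(0.0), np.float64(-4.3), np.float64(-0.7)]
[np.float64(0.0), np.float64(-0.043), np.float64(-0.004)] [np.float64(0.0), np.float64(-4.3), np.float64(-0.7)]
[np.float64(0.001), np.float64(-0.043), np.float64(-0.003)] [np.float64(0.0), np.float64(-4.3), np.float64(-0.7)]
[np.float64(0.001), np.float64(-0.043), np.float64(-0.004)] [np.float64(0.0), np.float64(-4.3), np.float64(-0.7)]
[np.float64(0.001), np.float64(-0.043), np.float64(-0.004)] [np.float64(0.0), np.float64(-4.3), np.float64(-0.7)]
[np.float64(0.001), np.float64(-0.044), np.float64(-0.003)] [np.float64(0.0), np.float64(-4.3), np.float64(-0.7)]
[np.float64(0.0015), np.float64(-0.0431), np.float64(-0.0039)] [np.float64(0.0), np.float64(-4.3), np.float64(-0.7)]
[-0.4235  0.3395  0.0484  1.7514 -0.097   1.3448 -1.7953]
[ 0.4622 -0.1949  0.1876]
```

```bash
python3 -m pendant '[[[0,-0.043,-0.003],[0,-4.3,-0.7],0.02],[[0,-0.043,-0.003],[0,-4.3,-0.7],0.02],[[0,-0.043,-0.003],[0,-4.3,-0.7],0.02],[[0.001,-0.043,-0.004],[0,-4.3,-0.7],0.02],[[0.001,-0.043,-0.004],[0,-4.3,-0.7],0.02],[[0.001,-0.043,-0.004],[0,-4.3,-0.7],0.02],[[0.001,-0.044,-0.004],[0,-4.3,-0.7],0.02],[[0.001,-0.043,-0.004],[0,-4.3,-0.7],0.02],[[0,0,0],[0,0,0],0.02],[[0,0,0],[0,0,0],0.02]]'; python3 -m pendant '[[[0,0,0],[0,0,0],0.02]]'; python3 wl.py 8; python3 hand.py >/dev/null; python3 -c "
from place import *
hand('8');print(arm.observe()['joints']);g,c=carrier_now();print(g,c.as_matrix()[:,2])"
```

```text
clock: 8.28
position: [0.4267, 0.148, 0.2326]
ee_rot: [3.081, 0.175, -0.478]
force: [-0.0, -1.4, -3.1]
width: 0.389
clock: 8.4
position: [0.4267, 0.1473, 0.2335]
ee_rot: [3.082, 0.172, -0.476]
force: [0.0, -0.3, -3.0]
width: 0.39
8.4 [0.42670723 0.14728948 0.23350201] [ 3.08221263  0.17234505 -0.47585145] [ 0.01510736 -0.29281392 -3.00469423] [-0.42699226  0.33947885  0.05609625  1.74920565 -0.09748804  1.35168905
 -1.79487132]
8 8197 shift mm [ 0.8053 -0.6762 -0.6749] rot deg [-0.1175 -0.3097  0.105 ] res 0.30049058577239635
[-0.427   0.3391  0.056   1.749  -0.0975  1.3518 -1.7949]
[0.4321 0.1488 0.2066] [0.0032 0.003  1.    ]
```

View pics/w_8.png

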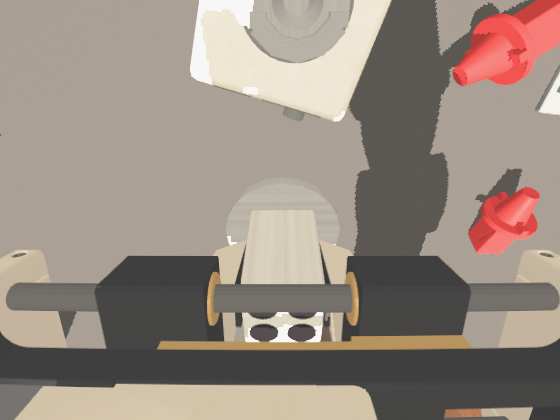

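```bash
python3 -m pendant '[[[0.024,0.003,-0.0075],[0,0,0],0.02],[[0.024,0.003,-0.0075],[0,0,0],0.02],[[0,0,0],[0,0,0],0.02],[[0,0,0],[0,0,0],0.02]]';  python3 wl.py 9
```

```text
clock: 8.95
position: [0.4769, 0.1477, 0.2337]
ee_rot: [3.082, 0.174, -0.476]
force: [-0.5, 0.2, -3.8]
width: 0.391
8.95 [0.47687427 0.14771351 0.23373746] [ 3.08247467  0.17385609 -0.47621585] [-0.52302093  0.1865978  -3.83834433] [-0.40376246  0.4166623   0.07059318  1.63020381 -0.09607577  1.39645374
 -1.76197556]
```

View pics/w_9.png

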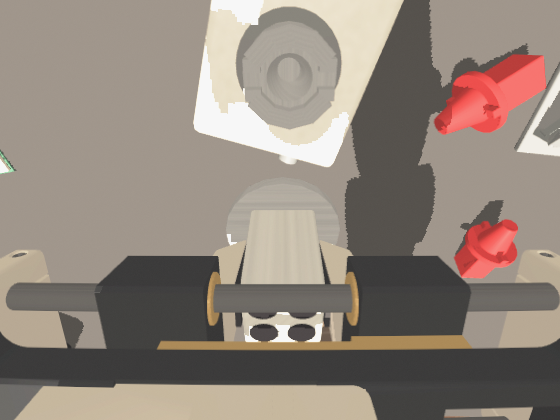

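The whole spindle is in view at (290,70), with notches at about (250,75) left and (330,75) right. Measuring from depth.

```bash
cat > sock.py <<'E'
from place import *
z=np.load('w_9.npz');o=dict(position=z['pos'],ee_rot=z['rv']);w=cloud('wrist',z['d'],o)
q=w.reshape(-1,3);q=q[~np.isnan(q[:,0])]
c0=np.array([.547,.1505])
near=q[np.hypot(*(q[:,:2]-c0).T)<.045]
rim=near[(near[:,2]>.112)&(near[:,2]<.128)]
print('rim z',np.median(rim[:,2]),len(rim))
zr=np.median(rim[:,2])
rim=near[np.abs(near[:,2]-zr)<.002]
# fit annulus: outer radius .036 
from scipy.optimize import minimize
def out(c):
    r=np.hypot(*(rim[:,:2]-c).T);return np.mean(np.maximum(r-.036,0)**2+np.maximum(.0215-r,0)**2)*1e6
s=minimize(out,c0,method='Nelder-Mead');print('centre',s.x,s.fun)
cc,rad=cv2.minEnclosingCircle((rim[:,:2]*1000).astype(np.float32));print(cc,rad)
c=s.x;v=near[:,:2]-c;r=np.hypot(*v.T);a=np.degrees(np.arctan2(v[:,1],v[:,0]))
m=(r>.026)&(r<.034)
for ph in range(0,180,3):
    row=[]
    for b in (ph,ph-180):
        k=m&(np.abs((a-b+180)%360-180)<1.5);row.append(np.round(1000*(np.median(near[k,2])-zr),1) if k.sum()>3 else None)
    if any(x is None or x<-2 for x in row):print(ph,row)
K=(m)&(near[:,2]<zr-.005)&(near[:,2]>zr-.013)
for sg in (1,-1):
    kk=K&(v[:,1]*sg>0);x=v[kk];mm=np.median(x,0);print('notch',sg,mm,np.degrees(np.arctan2(-mm[0]*sg,mm[1]*sg)),kk.sum())
t=q[(q[:,2]>.064)&(q[:,2]<.072)&(np.hypot(*(q[:,:2]-c0).T)<.14)]
E
python3 sock.py
```

```text
rim z 0.11957163379275307 4609
centre [0.5478 0.1512] 0.008519050714813684
(547.6474609375, 151.18612670898438) 37.30221939086914
87 [None, np.float64(-9.5)]
90 [np.float64(-9.5), np.float64(-9.8)]
93 [np.float64(-9.8), np.float64(-9.5)]
96 [np.float64(-10.0), np.float64(-9.4)]
99 [np.float64(-9.7), np.float64(-9.6)]
102 [np.float64(-9.6), np.float64(-9.6)]
105 [np.float64(-9.7), None]
108 [np.float64(-7.7), np.float64(0.2)]
notch 1 [-0.0054  0.0294] 10.323280371528279 168
notch -1 [ 0.0016 -0.0299] 3.027469303037074 157
```

```bash
python3 - <<'E'
from place import *
r,t=hand('9');print(r.as_rotvec(),t)
r,t=hand('8');print(r.as_rotvec(),t)
E
```

```text
9 8206 shift mm [ 0.8342 -0.693  -0.637 ] rot deg [-0.1425 -0.3182  0.0975] res 0.29623243587451054
[ 3.103  -0.0021 -0.473 ] [ 0.0257 -0.0007  0.0616]
8 8197 shift mm [ 0.8063 -0.6746 -0.6757] rot deg [-0.1174 -0.3097  0.105 ] res 0.300490826226938
[ 3.1035 -0.0024 -0.4729] [ 0.0257 -0.0007  0.0616]
```

```bash
sed -i "s/^HR=.*/HR=R.from_rotvec([3.1033,-.0022,-.473]);HT=np.array([.0257,-.0007,.0616])/; s/^SOCK=.*/SOCK=np.array([.547,.151,.1197]);NY=.116/" place.py; python3 - <<'E'
from place import *
g,c=carrier_now();print(g)
p,r=tool_for(SOCK+[0,0,.05],NY);plan(p,r,3)
print('down 1mm in tool', r.inv().apply([0,0,-1]),'x',r.inv().apply([1,0,0]),'y',r.inv().apply([0,1,0]))
E
```

```text
[0.4827 0.1493 0.2073]
rot deg [ 0.1272  0.2278 -0.0994] dist mm 74.4705168562642 per row deg [ 0.   0.1 -0. ]
[np.float64(0.024), np.float64(0.002), np.float64(0.006)] [np.float64(0.0), np.float64(0.1), np.float64(-0.0)]
[np.float64(0.024), np.float64(0.002), np.float64(0.005)] [np.float64(0.0), np.float64(0.1), np.float64(-0.0)]
[np.float64(0.0243), np.float64(0.0017), np.float64(0.0057)] [np.float64(0.0), np.float64(0.1), np.float64(-0.0)]
down 1mm in tool [0.2979 0.0022 0.9546] x [ 0.9483  0.114  -0.2962] y [ 0.1095 -0.9935 -0.0319]
```

```bash
python3 -m pendant '[[[0.024,0.002,0.005],[0,0.1,0],0.02],[[0.024,0.002,0.006],[0,0.1,0],0.02],[[0.024,0.002,0.006],[0,0,0],0.02],[[0,0,0],[0,0,0],0.02],[[0,0,0],[0,0,0],0.02],[[0,0,0],[0,0,0],0.02]]' 60; cat > stat.py <<'E'
from place import *
o=arm.observe();g,c=carrier_now(o);e=SOCK-g
print('t',o['clock'],'gauge rel mm',-e*1000,'tilt deg',np.degrees(c.as_matrix()[:2,2]),'yaw',np.degrees(np.arctan2(-c.as_matrix()[0,1],c.as_matrix()[1,1])),'F',o['force'],'M',o['ft_torque'],'w',o['width']*92)
rt=R.from_rotvec(o['ee_rot'])
print('xy correction in tool mm',rt.inv().apply([e[0],e[1],0])*1000)
E
python3 stat.py
```

```text
clock: 9.75
position: [0.5408, 0.1496, 0.1967]
ee_rot: [3.084, 0.176, -0.469]
force: [-0.3, 0.4, -3.2]
width: 0.388
t 9.75 gauge rel mm [-0.1224  0.0457 50.5015] tilt deg [-0.0409  0.1304] yaw 6.625070788216588 F [-0.2773  0.3788 -3.1681] M [ 0.1055 -0.4813  0.0076] w 35.670328384388775
xy correction in tool mm [ 0.1111  0.0593 -0.0346]
```

```bash
python3 -m pendant '[[[0.003,0,0.0095],[0,0,0],0.02],[[0.003,0,0.0095],[0,0,0],0.02],[[0.003,0,0.0095],[0,0,0],0.02],[[0.003,0,0.0095],[0,0,0],0.02],[[0,0,0],[0,0,0],0.02],[[0,0,0],[0,0,0],0.02]]'; python3 stat.py
```

```text
clock: 10.5
position: [0.5416, 0.1494, 0.1562]
ee_rot: [3.083, 0.175, -0.47]
force: [0.2, -0.0, -2.8]
width: 0.391
t 10.5 gauge rel mm [ 0.6768 -0.1572 10.0303] tilt deg [-0.0216  0.1564] yaw 6.602122775654198 F [ 0.2444 -0.0298 -2.783 ] M [ 0.0845 -0.5576 -0.0088] w 36.00520785690195
xy correction in tool mm [-0.6249 -0.2328  0.1949]
```

Still free, with no contact. Continue down slowly past the rim height.

```bash
python3 -m pendant '[[[0.0005,0,0.002],[0,0,0],0.02],[[0.0005,0,0.002],[0,0,0],0.02],[[0.0005,0,0.002],[0,0,0],0.02],[[0,0,0],[0,0,0],0.02],[[0,0,0],[0,0,0],0.02]]'; python3 stat.py
```

```text
clock: 11.12
position: [0.5411, 0.1493, 0.1499]
ee_rot: [3.083, 0.175, -0.47]
force: [-0.1, -0.1, -2.7]
width: 0.39
t 11.125 gauge rel mm [ 0.1883 -0.2153  3.7675] tilt deg [-0.0144  0.1589] yaw 6.6073607698822645 F [-0.1118 -0.115  -2.7415] M [ 0.0679 -0.5891  0.0356] w 35.835994019705126
xy correction in tool mm [-0.1553 -0.2352  0.0484]
```

At 3.8 mm there's no contact, so the lugs are in the notches. Lower further and press.

```bash
python3 -m pendant '[[[0.0005,0,0.0015],[0,0,0],0.02],[[0.0005,0,0.0015],[0,0,0],0.02],[[0,0,0],[0,0,0],0.02],[[0,0,0],[0,0,0],0.02]]'; python3 stat.py;python3 -m pendant '[[[0.0003,0,0.001],[0,0,0],0.02],[[0,0,0],[0,0,0],0.02],[[0,0,0],[0,0,0],0.02]]'; python3 stat.py
```

```text
clock: 11.62
position: [0.5413, 0.1496, 0.1467]
ee_rot: [3.084, 0.175, -0.47]
force: [1.2, 1.1, -4.5]
width: 0.387
t 11.625 gauge rel mm [0.3526 0.0546 0.5812] tilt deg [-0.0286  0.1385] yaw 6.611824450329059 F [ 1.1644  1.1217 -4.5089] M [ 0.4953 -0.8235 -0.0977] w 35.643881392833805
xy correction in tool mm [-0.3404  0.0142  0.1061]
clock: 12.0
position: [0.5414, 0.1497, 0.1459]
ee_rot: [3.084, 0.176, -0.469]
force: [1.3, 3.3, -0.6]
width: 0.387
t 12.0 gauge rel mm [ 0.4656  0.1913 -0.2883] tilt deg [-0.0478  0.1244] yaw 6.618656065861264 F [ 1.3456  3.2827 -0.6006] M [ 0.8429 -0.7987 -0.128 ] w 35.5990985695574
xy correction in tool mm [-0.4624  0.1372  0.144 ]
```

```bash
python3 -m pendant '[[[0.0003,-0.0003,0.001],[0,0,0],0.02],[[0,0,0],[0,0,0],0.02],[[0,0,0],[0,0,0],0.02]]'; python3 stat.py;python3 -m pendant '[[[0.0003,0,0.001],[0,0,0],0.02],[[0,0,0],[0,0,0],0.02],[[0,0,0],[0,0,0],0.02]]'; python3 stat.py
```

```text
clock: 12.38
position: [0.5414, 0.1498, 0.1457]
ee_rot: [3.084, 0.175, -0.469]
force: [0.6, 2.0, 6.2]
width: 0.39
t 12.375 gauge rel mm [ 0.5266  0.2703 -0.4645] tilt deg [-0.0677  0.1302] yaw 6.60840279502073 F [0.5973 2.0293 6.2226] M [ 0.5481  0.0439 -0.0735] w 35.87406741635316
xy correction in tool mm [-0.5288  0.2089  0.1646]
clock: 12.75
position: [0.5415, 0.1498, 0.1456]
ee_rot: [3.084, 0.175, -0.468]
force: [0.5, 1.1, 15.1]
width: 0.385
t 12.75 gauge rel mm [ 0.5977  0.2556 -0.5328] tilt deg [-0.0869  0.1166] yaw 6.602020087514418 F [ 0.4907  1.1327 15.1174] M [ 0.3105  0.885  -0.0831] w 35.425543222711255
xy correction in tool mm [-0.5947  0.1863  0.1848]
```

```bash
python3 -m pendant '[[[0.0003,0,0.001],[0,0,0],0.02],[[0,0,0],[0,0,0],0.02],[[0,0,0],[0,0,0],0.02],[[0,0,0],[0,0,0],0.02]]'; python3 stat.py; python3 wl.py 10; python3 - <<'E'
from place import *
hand('10')
for n in ['side','scene']:
    p,d=arm.get_image(n);np.savez(f'{n}10.npz',p=p,d=d)
    u,v=(237,265) if n=='side' else (364,180)
    cv2.imwrite(f'pics/{n}10.png',cv2.resize(p[v-45:v+45,u-60:u+60,::-1],(800,600),interpolation=cv2.INTER_CUBIC))
E
```

```text
clock: 13.25
position: [0.5415, 0.1498, 0.1456]
ee_rot: [3.085, 0.175, -0.468]
force: [-1.6, 1.5, 22.6]
width: 0.392
t 13.25 gauge rel mm [ 0.6233  0.2607 -0.5827] tilt deg [-0.1023  0.1025] yaw 6.600400962242157 F [-1.5687  1.4832 22.5737] M [ 0.1122  1.7797 -0.0771] w 36.06294217279861
xy correction in tool mm [-0.6196  0.1885  0.1923]
13.25 [0.5415304  0.14976671 0.14556681] [ 3.08465469  0.17521536 -0.46770278] [-1.5687319   1.48315399 22.57373826] [-0.37226064  0.59182058  0.07567957  1.56605508 -0.10256146  1.28291461
 -1.71654362]
10 9305 shift mm [ 1.2757 -0.7734 -0.3888] rot deg [-0.0502 -0.5368  0.0297] res 0.3974248791394942
```

View pics/w_10.png

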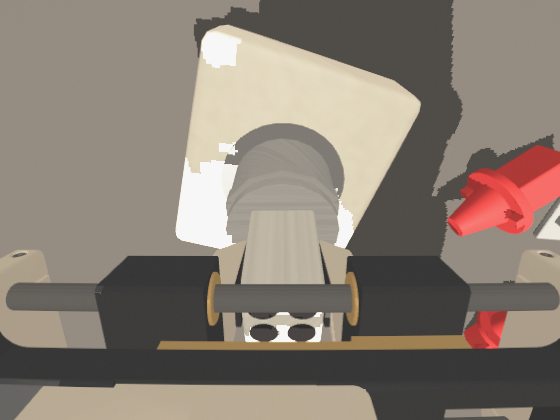

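View pics/side10.png

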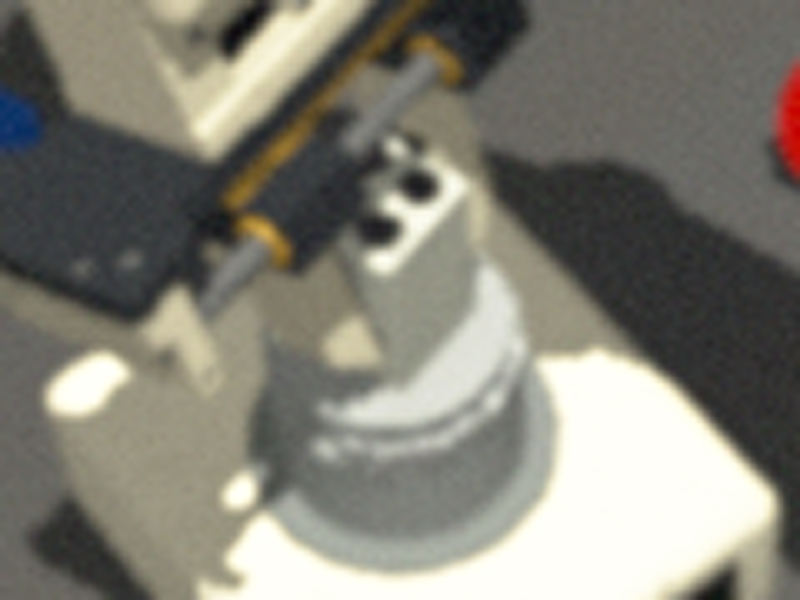

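The flange sits just above the rim with a thin gap at side crop (430,435). I'll check heights from depth (home: flange top 10 mm, block top 70 mm above the rim).

```bash
cat > chk.py <<'E'
from place import *
import sys
def fitup(Q,x0):
    def f(x):
        rot=R.from_euler('z',x[3])*R.from_euler('xy',x[4:6]);p=rot.inv().apply(Q-x[:3]);p[:,2]+=.04
        return sd(p)*1000
    s=least_squares(f,x0,loss='soft_l1',f_scale=1,x_scale=[.01]*3+[.1]*3);return s.x,np.median(abs(f(s.x))),np.mean(abs(f(s.x))<2)
for n in sys.argv[1:]:
    z=np.load(n+'.npz')
    if 'pos' in z: w=cloud('wrist',z['d'],dict(position=z['pos'],ee_rot=z['rv']))
    else: w=cloud(n[:-2],z['d'])
    q=w.reshape(-1,3);q=q[~np.isnan(q[:,0])];v=q-SOCK;rr=np.hypot(v[:,0],v[:,1])
    fl=q[(rr<.034)&(rr>.026)&(v[:,2]>.002)&(v[:,2]<.02)]
    if len(fl): print(n,'flange z rel median mm',1000*(np.median(fl[:,2])-SOCK[2]),len(fl),'p90',1000*(np.percentile(fl[:,2],90)-SOCK[2]))
    tp=q[(np.abs(v[:,0])<.02)&(np.abs(v[:,1])<.02)&(v[:,2]>.06)&(v[:,2]<.08)]
    if len(tp): print('   top p80',1000*(np.percentile(tp[:,2],80)-SOCK[2]),len(tp))
    Q=q[(rr<.036)&(v[:,2]>.006)&(v[:,2]<.075)]
    x,md,fr=fitup(Q,[*SOCK,NY,0,0]);print('   fit gauge rel mm',(x[:3]-SOCK)*1000,'yaw,rx,ry deg',np.degrees(x[3:]),md,fr,len(Q))
E
python3 chk.py side10 scene10 w_10
```

```text
side10 flange z rel median mm 9.120393756150118 242 p90 11.074830714450783
   top p80 70.58976510900114 267
   fit gauge rel mm [-0.549  -0.3589 -0.0888] yaw,rx,ry deg [ 9.8288 -1.4223 -0.5545] 1.1230123849116125 0.6903553299492385 1182
scene10 flange z rel median mm 9.366169962390842 151 p90 11.267830140572894
   top p80 63.64686595797822 16
   fit gauge rel mm [ 0.6992  0.9632 -0.5638] yaw,rx,ry deg [ 7.1002 -1.2512 -0.5567] 0.8271015265597474 0.8743016759776536 358
w_10 flange z rel median mm 9.411415262406381 2286 p90 10.075992317737759
   top p80 70.21713378890851 3116
   fit gauge rel mm [ 0.3871  0.1894 -0.371 ] yaw,rx,ry deg [ 6.6578 -0.051   0.1512] 0.40038431886089965 0.8586143015931826 13495
```

All three cameras agree that the carrier is home (gauge -0.6 to -0.1 mm) and upright. I'll ease off most of the push, then open.

```bash
python3 -m pendant '[[[-0.0005,0,-0.0015],[0,0,0],0.02],[[0,0,0],[0,0,0],0.02],[[0,0,0],[0,0,0],0.02]]'; python3 stat.py;  python3 -m pendant '[[[0,0,0],[0,0,0],0.045],[[0,0,0],[0,0,0],0.06],[[0,0,0],[0,0,0],0.08],[[0,0,0],[0,0,0],0.09],[[0,0,0],[0,0,0],0.09],[[0,0,0],[0,0,0],0.09],[[0,0,0],[0,0,0],0.09]]'; python3 stat.py; python3 wl.py 11; python3 chk.py w_11
```

```text
clock: 13.78
position: [0.5415, 0.1498, 0.1456]
ee_rot: [3.084, 0.175, -0.468]
force: [-0.6, 1.1, 10.7]
width: 0.391
t 13.775 gauge rel mm [ 0.5833  0.2627 -0.5339] tilt deg [-0.0835  0.1206] yaw 6.6026537814601145 F [-0.6232  1.1418 10.6684] M [ 0.4233  0.4894 -0.0944] w 35.999895998547224
xy correction in tool mm [-0.5818  0.195   0.1808]
clock: 14.65
position: [0.5411, 0.1496, 0.1442]
ee_rot: [3.083, 0.175, -0.47]
force: [-0.1, -0.2, 0.3]
width: 0.982
t 14.65 gauge rel mm [ 0.1234  0.0862 -1.9954] tilt deg [-0.0147  0.1587] yaw 6.608996620841666 F [-0.0931 -0.2043  0.3196] M [ 0.0686 -0.3317 -0.0057] w 90.38459339633839
xy correction in tool mm [-0.1263  0.0716  0.0395]
14.65 [0.54107115 0.14961725 0.14416487] [ 3.08338787  0.17518079 -0.47001032] [-0.09305033 -0.20434972  0.31959949] [-0.37244205  0.59358857  0.07556221  1.56718651 -0.10221407  1.28174636
 -1.71678125]
w_11 flange z rel median mm 9.440554594230905 2600 p90 10.086920757715944
   top p80 70.12986219687863 2772
   fit gauge rel mm [ 0.4611  0.2668 -0.402 ] yaw,rx,ry deg [ 6.6131 -0.0929  0.1334] 0.32003973243977313 0.9998305371970853 11802
```

View pics/w_11.png

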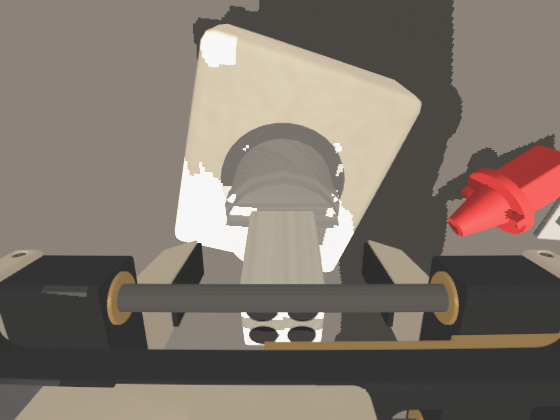

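Released: the fingers are clear of the block on both sides and the force is about zero. Retreat and check again.

```bash
python3 -m pendant '[[[0,0,-0.01],[0,0,0],0.09],[[0,0,-0.02],[0,0,0],0.09],[[0,0,-0.03],[0,0,0],0.09],[[0,0,-0.03],[0,0,0],0.09],[[0,0,-0.03],[0,0,0],0.09],[[0,0,0],[0,0,0],0.09],[[0,0,0],[0,0,0],0.09],[[0,0,0],[0,0,0],0.09]]'; python3 wl.py 12; python3 - <<'E'
from place import *
for n in ['side','scene']:
    p,d=arm.get_image(n);np.savez(f'{n}12.npz',p=p,d=d);cv2.imwrite(f'pics/{n}12.png',p[:,:,::-1])
    W=cloud(n,d);W0=cloud(n,np.load(n+'_d.npy'))
    for l in ["bottle","samplebox","beaker"]:
        for m in arm.masks_of(n,l)[:1]:
            q=W[m['pixels']];print(n,l,np.nanmedian(q,0))
E
python3 chk.py side12 scene12 w_12
```

```text
clock: 15.7
position: [0.5759, 0.1536, 0.2579]
ee_rot: [3.083, 0.175, -0.473]
force: [-0.5, -0.8, -0.1]
width: 0.981
15.7 [0.57591245 0.15359659 0.25788476] [ 3.08259984  0.17507172 -0.47276668] [-0.45546031 -0.78060903 -0.06991927] [-0.36983343  0.56170828  0.09534787  1.3292252  -0.10002971  1.55407961
 -1.72185373]
side bottle [0.7429 0.0091 0.0559]
side samplebox [0.7596 0.1969 0.0315]
side beaker [ 0.7436 -0.2112  0.0554]
scene bottle [ 0.7742 -0.0057  0.0803]
scene samplebox [0.7638 0.2013 0.0271]
scene beaker [ 0.7383 -0.2204  0.0469]
side12 flange z rel median mm 9.05926752686484 266 p90 10.742126425271865
   top p80 70.64804669852998 407
   fit gauge rel mm [-0.6225 -1.9152 -0.2721] yaw,rx,ry deg [ 6.6444 -0.1954 -0.0853] 0.5381310618794224 0.9545085296506904 1231
scene12 flange z rel median mm 9.419776427907284 187 p90 11.333214635857791
   top p80 70.66797255731986 219
   fit gauge rel mm [ 0.6451 -0.0823 -0.2813] yaw,rx,ry deg [ 6.9853 -0.0551 -0.1946] 0.7624760266004214 0.8978007761966365 773
w_12 flange z rel median mm 9.37620579273929 1090 p90 10.211832625930478
   top p80 70.10285762564597 1830
   fit gauge rel mm [ 0.3418  0.2026 -0.4208] yaw,rx,ry deg [ 6.6068 -0.0638  0.1324] 0.3527112486884365 1.0 4730
```

View pics/side12.png

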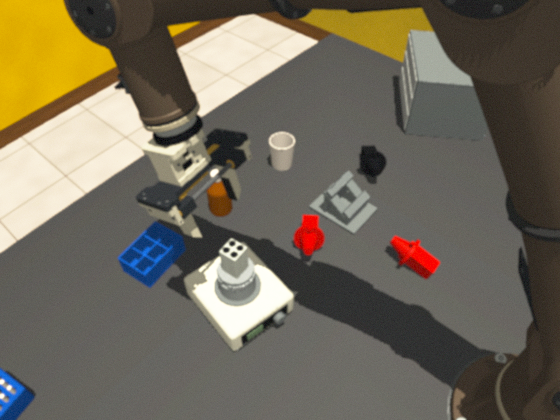

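The side picture shows the carrier upright on the spindle at (237,270), the hand clear of it, and the bystanders where they were. Handing in.

```bash
python3 -c "
from cell import arm
print(arm.observe()['force'],arm.sign_off())"
```

```text
the job is handed in; nothing more can be done
[-0.38309319 -0.05139912  0.4063636 ] None
```

The carrier is mounted on the shaker and fully home, and I handed the job in at about 16 s on the robot's clock. No verdict is reported at hand-in.

- **What I did:** I gripped the carrier with the tool tilted 0.3 rad about the jaw axis and drew it out of the stand along its own axis. I measured the notch angle with the wrist camera (about 6.6°), lowered the carrier with its lugs lined up, pressed to about 23 N, eased off and released.
- **Seating:** After release, the fits from all three cameras put the gauge point 0.3–0.4 mm below the nominal mouth, within measurement error. Tilt is under 0.25° and there is no measurable contact force.
- **Bystanders:** The sample box and cup medians moved by 2–3 mm at most, which is measurement noise. In the side view the bottle's shifted 16 mm, mostly in height, because the hand partly hid it. The scene camera shows it unmoved (about 1 mm).
- **Disagreements:**
  - The side camera puts the gauge 1.9 mm off to one side. The wrist and scene cameras say under 0.7 mm. Both are inside the 4 mm limit.
  - The first approach ran joints 5 and 6 up to their range limits: joint 6 read 0.118 against a limit of 0.12. I backed off and changed the grasp angle.

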